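# Reload the bench label holder

### The arm

A 6-joint arm with a two-finger parallel gripper is mounted at the origin on a cart in front of the work surface, level with it; the furniture and walls round the work are solid. World frame = base frame: x ahead of the robot, y to its left, z up, the work surface at z = 0. Lengths are in mm, angles in rad, forces in N, time in s.
With the tool pointing down it reaches from about 275 to 750 mm from the base axis. Payload 10.2 kg.
Tool frame: the origin (TCP) lies midway between the tips of the shut fingers; the grasp point (between the pads) lies 19 mm behind it (ctrl.tcp_to_grasp is the z of the grasp point in the tool frame, in mm); z points along the fingers, y is the direction in which the jaws open and shut (so a half turn about z gives the same grasp; the last joint's range is limited). The gripper opens to 85 mm and grips with 20 to 120 N. Pads are 22 mm wide; open, the fingers measure 114 mm over their backs; the gripper's body (76 mm by 85 mm) begins 54 mm behind the grasp point. The pads swing forward as they close: fully open they stand 13 mm farther back than shut.
Start: joints at [-1.451, 0.313, 1.498, -0, 1.331, -0.223], TCP at [176.453, -494.464, 197.194] pointing down, gripper open.
Joint ranges: [-2.94, 2.94], [-0.97, 2.17], [0.19, 2.56], [-1.23, 4.37], [0.02, 3.11], [-2.88, 2.88]. Speed limits (rad/s): [2.39, 2.39, 3.01, 3.14, 3.14, 3.14].

### API

Orientations are given as a unit quaternion [w, x, y, z].
In Python, from rig import sensors, capture, order, ctrl gives the robot as it stands. The module is installed in compiled form; this text tells all that it offers.
- The arm moves only by the tool play_rows, never from a script. Its argument "deltas" is a list of rows, each a list of 7 numbers: the shift along the world's x, y, z in units of 40 mm (1.0 is 40 mm), then the turn, a rotation vector about the world's x, y, z in units of 6 degrees (1.0 is 6 degrees), then the opening, from -1 (shut) to 1 (fully open). A call has 1 to 8 rows; each row shifts and turns the commanded pose from where the row before left it; what a row does not reach is not made up. A row lasts 1/12 s, in which the tool goes at most 41.7 mm and 7.16 degrees, less where a joint would pass 70% of its speed; a pose out of reach is approached as far as the arm can. A call is refused whole if a number of a shift passes 1 or a number of a turn 1, either way. A call with a gripper value outside its range is refused whole. The fingers move at their own pace and stop on an object; "squeeze" is the grip in N (left out, the last holds). Time passes only in rows, so rows that do not move let the fingers close. It gives the time, the measured TCP pose, the force and the opening at its end, in the units of the state.
- sensors.sense(): the state, without advancing time (a new reading comes with each control period).
- capture(name): name is "side" or "top"; returns a dict with "pixels" (400x640x3 uint8, red, green, blue), "z_map" (400x640 float32, mm along the optical axis (not along the pixel's ray), 0 where there is no reading), "fx", "fy", "cx", "cy" (pixels), "k1" (the pictures are not rectified: a ray, as slopes to the right and down, at radius r is drawn at 1 + k1 r^2 times it, then the intrinsics apply), "eye" and "rotation" of the camera in the world. Camera axes: x right, y down, z forward; pixel columns grow to the right and rows downward; lengths in mm; the calibration is good to about 2 mm. A picture is of the moment at which its call begins.
- order.finish_job(): hands the job in, once; it reports no verdict.
The state is a dict: "time_s": time; "joints": joint angles; "dq": joint speeds; "tau": joint torques, N m; "eef_pos": TCP position; "ee_rot": TCP orientation; "force": force on the tool from outside, world axes, zero at the start; "wrist_torque": the same for the moment, N m; "grip_width": opening from 0.0 (shut) to 1.0 (fully open).
Only numpy, scipy, OpenCV 4.12 (cv2) and the standard library are available. Lean on these libraries where they do the work, as an engineer would, in place of code of your own. Each camera call takes 0.05 s, during which the arm holds its last target. There are 200 camera calls.

### The job

Load the yellow label roll onto the bench label holder: pass its core over the upturned end of the bent rod, which has been knocked a little out of true, ease it gently round the bend without forcing it, and slide it along the level arm until it sits flush against the round blue stop plate. Let go so that it hangs there by itself, and leave the green roll and the other things on the table where they are.

Things in the scene. Friction and masses are not known exactly. Their poses are not given: they have to be found in the camera images.
- label_holder: bench label-roll holder: grey plate 236 x 110 mm, stuck down, its top 14 mm above the table, with one bent steel rod 14 mm thick. Origin: on the table under the plate's middle; z up; x runs level along the arm from the post (x = -92 mm) to the free end. The level arm's centre line is 105 mm above the table at y = 0, straight from the face of the blue stop plate (x = -56 mm) to x = 4 mm
- holder_seat (a point): where the roll's centre is when it is home: on the level arm's centre line, 20 mm in front of the face of the blue stop plate (a disc 48 mm across). The roll then hangs with its centre about 1.5 mm below this point. Same axes as the holder
- bend_start (a point): point on the rod's centre line where the level arm ends and the upward bend begins. When new: bend of 110 mm centre-line radius through 36 degrees (69 mm of rod), then 60 mm straight to the tip, the last 14 mm a tapered blue nose, 4 mm thick at its point; tip 113 mm beyond and 56 mm above this point. Same axes as the holder
- yellow_roll_centre (a point): centre of the yellow label roll: rigid ring 56 mm in outer diameter, 40 mm wide, 70 to 140 g, with a brown core of 17 mm bore (1.5 mm play all round on the straight rod, 0.1 to 0.7 mm in the bend). Its x axis is the bore's axis. At first it stands on edge in the trough, its centre 32 mm above the table
- green_roll_centre (a point): centre of the green label roll, the same size as the yellow one, standing in the other bay of the trough; its x axis is the axis of its bore. To be left alone.
- trough: low grey trough 170 x 78 mm, stuck down; the rolls stand in it on edge, one behind the other, about 82 mm apart along its x axis, which is also their axis. Floor 4 mm thick; low ribs, 12 mm above the table, 20 to 25 mm either side of its centre line; the sides of the rolls are open to fingers. Origin under its middle; z up
- white_pill_bottle: white pill bottle, 43 mm across and 77 mm tall, standing on the table; origin at its foot
- medicine_carton: medicine carton 55 x 120 x 45 mm, lying on the table; origin at the middle of its underside
- blue_marker: blue and white marker pen, 21 x 85 x 20 mm, lying on the table; origin at its underside
- holder_tip_as_new (a point): mark in the holder's frame where the rod's tip was when new. The rod has since been knocked out of true in its bend: in its rise at a quarter and at three quarters of the way round, each by its own amount, sideways at half-way. The upturn now rises at 25 to 47 degrees and leans up to 6 degrees to either side; the tip may be 20 mm off. Its shape is not reported: see and feel it. It does not give
There are look-alikes about, which are no part of the job. What is meant by the part that bears yellow_roll_centre is not black or purple, and is the larger of those in its own colour.

How it is judged (in metres and radians):
At the end, for the whole second after the job is handed in: The yellow roll hangs at rest on the level arm, the arm through its bore, within 3 mm of touching the stop plate (x of yellow_roll_centre in the frame of label_holder between -0.039 and -0.033 m and y of yellow_roll_centre in the frame of label_holder between -0.004 and 0.004 m and z of yellow_roll_centre in the frame of label_holder between 0.1 and 0.11 m and angle between the x axis of yellow_roll_centre and the x axis of label_holder, either way round below 0.15 rad and linear speed of yellow_roll below 0.02 m/s).
It fails at once if the roll is forced onto the upturned end or round the bend: more than 10 N between the roll and the holder while the roll is beyond the level arm (contact force between yellow_roll and label_holder above 10 N and x of yellow_roll_centre in the frame of label_holder above 0 m).
It fails at once if the roll is rammed against the holder: more than 25 N between them (contact force between yellow_roll and label_holder above 25 N).
It fails at once if the green roll is moved more than 15 mm (distance of green_roll_centre from where it was at the start of the episode above 0.015 m).
It fails at once if the pill bottle, the carton or the marker is moved more than 20 mm (distance of any of white_pill_bottle, medicine_carton, blue_marker from where it was at the start of the episode above 0.02 m).
It also fails if it takes over 72 s, if anything falls off the work surface, if the arm or the gripper's body presses on something with over 40 N, if the wrist force passes 120 N, or if a joint passes its speed limit or range.

## Working session

There is one attempt and no reset: what is moved stays moved. The work goes in short steps, Python scripts to look and compute and a tool call to move; the robot and the scene stay as the last step left them, time stands still between calls to the robot, and variables do not carry over. Pictures are saved under pics/ and viewed, about 8 in all and at most 12, crops included, and the job is handed in when it is done.

Besides the shell and the picture viewer there is one more tool, called after "Call:" as name(argument=value, ...), one argument or row to a line, values as JSON. play_rows: Moves the arm, as the interface text tells. Its arguments: {"type":"object","properties":{"deltas":{"type":"array","items":{"type":"array","items":{"type":"number"}}},"squeeze":{"type":"number"}},"required":["deltas"]}

```bash
mkdir -p pics
cat > h.py <<'E'
import numpy as np, cv2
from rig import sensors, capture, order, ctrl
def save(n,f):
    c=capture(n); cv2.imwrite(f'pics/{f}.png',c['pixels'][:,:,::-1]); np.savez(f'{f}.npz',**c); return c
def load(f):
    return dict(np.load(f+'.npz'))
def ray(c,u,v):
    a=(np.asarray(u,float)-c['cx'])/c['fx']; b=(np.asarray(v,float)-c['cy'])/c['fy']
    x,y=a.copy(),b.copy()
    for _ in range(10):
        s=1+c['k1']*(x*x+y*y); x,y=a/s,b/s
    return np.stack([x,y,np.ones_like(x)],-1)
def cloud(c):
    v,u=np.mgrid[0:400,0:640]; return (ray(c,u,v)*c['z_map'][...,None])@c['rotation'].T+c['eye']
def proj(c,P):
    q=(np.asarray(P,float)-c['eye'])@c['rotation']; x=q[...,0]/q[...,2];y=q[...,1]/q[...,2]
    s=1+c['k1']*(x*x+y*y); return np.stack([x*s*c['fx']+c['cx'],y*s*c['fy']+c['cy']],-1)
E
python3 - <<'E'
from h import *
for n in('side','top'):
    c=save(n,n+'0'); print(n,c['eye'],c['rotation'],c['fx'],c['k1'],(c['z_map']>0).mean())
print(sensors.sense(),ctrl.tcp_to_grasp)
E
```

```text
side [ 183.22622137 1099.98224131  671.45212642] [ 0.06857192 -0.12660648  0.83839751 -0.52569792] 442.16378041305796 0.03528671918467427 0.99584765625
top [ 337.42713567   31.06921026 1348.26969425] [-0.04011807  0.71480425 -0.69604323  0.05449079] 381.1675877030334 -0.06361487751807615 0.9961171875
{'time_s': 0.1, 'joints': array([-1.45139842e+00,  3.13398015e-01,  1.49833255e+00, -3.18471046e-05,
        1.33100766e+00, -2.23420723e-01]), 'dq': array([-1.29808312e-03, -2.53510035e-03, -1.83391329e-03, -3.56628817e-04,
        3.62425955e-05,  7.82876188e-06]), 'tau': array([ 1.83575401e-03, -4.12901330e+01, -2.60144913e+01, -2.55222403e-04,
        2.95384445e-03, -7.51732586e-06]), 'eef_pos': array([ 176.41287512, -494.1959377 ,  196.70104663]), 'ee_rot': array([-5.72816164e-04,  9.85344549e-01,  1.70574886e-01,  1.43331458e-05]), 'force': array([-0.19187782, -0.57864978,  0.38835238]), 'wrist_torque': array([ 0.05365165,  0.04384187, -0.01568489]), 'grip_width': 1.0014424006028957} -18.700000000000003
```

View pics/side0.png

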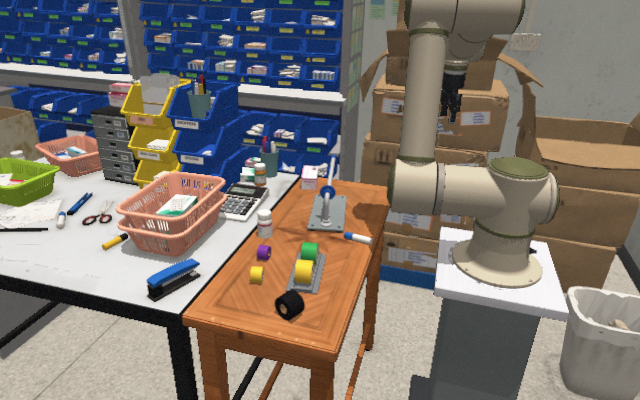

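View pics/top0.png

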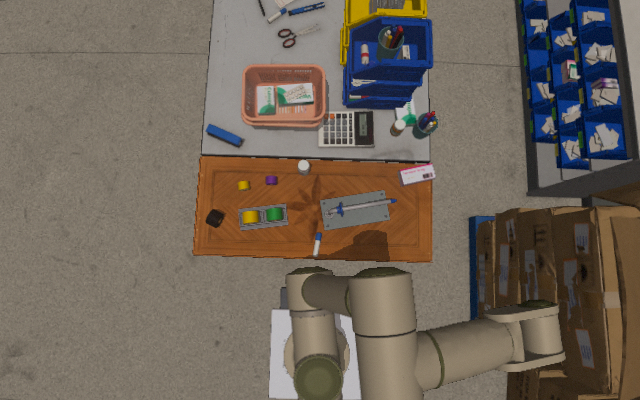

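The yellow candidates are the roll in the trough (side 303,272; top 250,216) and a small one on the table (side 257,275; top 243,185). The larger one stands in the trough beside the green roll, so it fits. I'll confirm it in a crop and measure at the same time.

```bash
cat > fix.py <<'E'
s=open('h.py').read()
s=s.replace("    c=capture(n);","    c=dict(capture(n)); q=np.ravel(c['rotation']); c['rotation']=R.from_quat(np.r_[q[1:],q[0]]).as_matrix();").replace("import numpy as np, cv2","import numpy as np, cv2\nfrom scipy.spatial.transform import Rotation as R")
open('h.py','w').write(s)
E
python3 fix.py
python3 - <<'E'
from h import *
for n in('side','top'):
    c=save(n,n+'1'); P=cloud(c); hsv=cv2.cvtColor(c['pixels'],cv2.COLOR_RGB2HSV)
    H,S,V=hsv[...,0],hsv[...,1],hsv[...,2]
    ws=(P[...,0]>200)&(P[...,0]<620)&(abs(P[...,1])<420)&(P[...,2]>-10)&(P[...,2]<260)
    for nm,m in dict(yellow=(H>22)&(H<32)&(S>190)&(V>120),green=(H>40)&(H<80)&(S>120),blue=(H>100)&(H<125)&(S>130)).items():
        k,l,st,ce=cv2.connectedComponentsWithStats((m&ws).astype(np.uint8))
        for i in range(1,k):
            if st[i,4]>6:
                q=P[l==i]; print(n,nm,ce[i].round(1),st[i,4],q.min(0).round(),q.max(0).round(),np.median(q,0).round(1))
    z=P[...,2]; m=ws&(z<5)&(z>-10); print('table z',np.median(z[m]))
a=cv2.imread('pics/side1.png'); b=cv2.imread('pics/top1.png')
A=cv2.resize(a[150:325,230:390],None,fx=3.4,fy=3.4,interpolation=2); cv2.imwrite('pics/cs.png',A)
B=cv2.resize(b[155:260,195:435],None,fx=3.3,fy=3.3,interpolation=2); cv2.imwrite('pics/ct.png',B)
E
```

```text
side green [308.6 250.8] 260 [444.  80.   1.] [521. 218.  63.] [470.9 180.7  50.8]
side blue [333.6 155.6] 8 [ 509. -233.  158.] [ 518. -217.  164.] [ 513.3 -224.7  161.9]
side blue [327.6 191.1] 107 [468. -71.  86.] [512. -46. 126.] [484.  -61.8 112.2]
side blue [347.9 235.2] 40 [393.   4.   4.] [416.  19.  23.] [402.5  12.4  14.5]
table z 0.6647284308451162
top yellow [243.  184.6] 59 [562. 255.  23.] [588. 283.  48.] [573.8 268.6  36.9]
top yellow [249.4 216.4] 145 [442. 216.  42.] [482. 261.  65.] [462.2 238.1  56.6]
top green [273.9 213.7] 167 [452. 129.  34.] [495. 180.  67.] [472.7 154.9  55.4]
top blue [392.7 200.4] 15 [ 510. -235.  158.] [ 519. -223.  167.] [ 515.5 -226.9  163.4]
top blue [339.6 209.1] 32 [472. -80.  15.] [508. -55. 132.] [488.  -64.3 118.4]
top blue [318.2 236.2] 32 [393.  -5.  12.] [414.   9.  26.] [403.2   2.3  17.2]
table z 0.33663649510549476
```

View pics/cs.png

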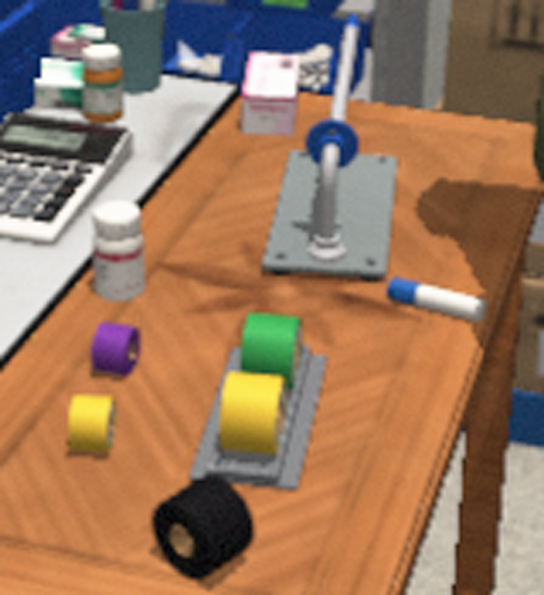

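View pics/ct.png

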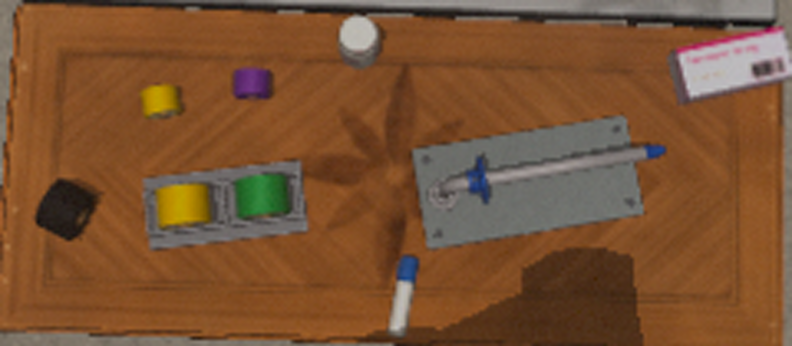

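The crops confirm it: the larger yellow roll stands in the trough next to the green one, and the look-alikes (small yellow, purple, black) lie outside. Next I'll fit the holder, the rod and the trough axis.

Run:
```python
from h import *
np.set_printoptions(suppress=True,precision=1)
def plane(c,u,v,z):
    d=ray(c,u,v)@c['rotation'].T; return c['eye']+d*((z-c['eye'][2])/d[...,2])[...,None]
for n in('side','top'):
    c=load(n+'1'); P=cloud(c); hsv=cv2.cvtColor(c['pixels'],cv2.COLOR_RGB2HSV);S=hsv[...,1]
    reg=lambda x0,x1,y0,y1,z0,z1:(P[...,0]>x0)&(P[...,0]<x1)&(P[...,1]>y0)&(P[...,1]<y1)&(P[...,2]>z0)&(P[...,2]<z1)
    for nm,m,z in (('plate',reg(400,600,-260,20,8,22)&(S<70),14),('trough',reg(400,540,90,300,2,22)&(S<70),8)):
        k,l,st,_=cv2.connectedComponentsWithStats(m.astype(np.uint8)); i=1+st[1:,4].argmax()
        v,u=np.nonzero(l==i); q=plane(c,u,v,z)[:,:2].astype(np.float32)
        r=cv2.minAreaRect(q); print(n,nm,r,np.median(P[l==i][:,2]))
    m=reg(440,580,-260,-10,70,260)
    # axis approx from plate
    q=P[m]; px=np.argwhere(m)
    for y in range(-240,-20,10):
        s=abs(q[:,1]-y)<5
        if s.any(): print(y,s.sum(),np.median(q[s],0),q[s].min(0),q[s].max(0))
c=load('top1');P=cloud(c);hsv=cv2.cvtColor(c['pixels'],cv2.COLOR_RGB2HSV)
for nm,a,b in(('yel',22,32),('grn',45,75)):
    H=hsv[...,0];m=(H>a)&(H<b)&(hsv[...,1]>120)&(P[...,0]>430)&(P[...,0]<510)&(P[...,1]>120)&(P[...,1]<270)&(P[...,2]>50)
    q=P[m]; print(nm,cv2.minAreaRect(q[:,:2].astype(np.float32)),q.mean(0))
```

```text
side plate ((498.2885437011719, -117.36973571777344), (108.37174987792969, 243.79029846191406), 10.73426342010498) 15.246322210964706
side trough ((465.3388366699219, 205.1268310546875), (76.49991607666016, 178.8045654296875), 8.36483097076416) 5.914888280812534
-230 5 [ 514.3 -229.6  163.4] [ 510.  -232.8  162.7] [ 517.7 -225.7  164.6]
-220 12 [ 511.1 -218.6  157.2] [ 505.9 -224.9  147.3] [ 518.4 -215.7  163.4]
-210 15 [ 511.9 -212.   152.2] [ 505.1 -214.9  146.2] [ 519.  -206.7  161.3]
-200 15 [ 508.5 -200.9  142.1] [ 503.7 -204.8  132.5] [ 516.5 -195.4  148.4]
-190 15 [ 511.4 -189.7  136.7] [ 505.  -194.6  126.3] [ 516.1 -185.4  141.3]
-180 16 [ 505.6 -179.   126.7] [ 501.1 -183.   117.8] [ 515.8 -176.   135.4]
-170 12 [ 508.  -170.   120.4] [ 502.5 -174.5  116.8] [ 514.2 -166.1  126.4]
-160 9 [ 505.5 -158.   115.9] [ 499.4 -162.2  112.5] [ 513.  -155.4  119.6]
-150 8 [ 500.9 -150.7  113.9] [ 497.  -154.6  108.4] [ 510.1 -148.3  122.3]
-140 8 [ 500.9 -139.1  114. ] [ 497.5 -144.5  108.6] [ 509.  -137.6  116.9]
-130 5 [ 503.1 -132.1  113. ] [ 497.3 -134.9  110.8] [ 506.4 -125.7  11
[... 1995 characters left out ...]
1.8] [486.7 -94.8 103.2] [499.9 -85.4 117.7]
-80 15 [492.2 -78.6 111.6] [485.8 -85.  108.3] [496.1 -75.1 115.1]
-70 22 [479.8 -68.7 119.5] [466.9 -73.1 100.4] [496.8 -65.3 131.8]
-60 35 [491.  -61.3 116.3] [475.8 -64.9 104.1] [511.  -55.  129.1]
-50 16 [486.9 -49.4 109.3] [479.4 -52.8  98.2] [498.7 -45.8 115.6]
-40 13 [482.6 -39.7 106.1] [476.9 -43.   92.5] [489.1 -36.2 112.2]
-30 12 [481.7 -30.8  90.3] [477.2 -34.1  74.2] [490.  -27.3  98.5]
yel ((461.32098388671875, 238.4065704345703), (38.334381103515625, 44.51066970825195), 3.2580630779266357) [461.3 239.4  56.9]
grn ((473.44171142578125, 157.73399353027344), (38.533592224121094, 43.345829010009766), 8.16411304473877) [473.4 157.8  56.4]
```

Call:
play_rows(
  deltas=[
    [0.3,0.76,0,0,0,0.55,1],
    [0.3,0.76,0,0,0,0.55,1],
    [0.3,0.76,0,0,0,0.55,1],
    [0.3,0.76,0,0,0,0.55,1],
    [0.3,0.76,0,0,0,0.55,1],
    [0.3,0.76,0,0,0,0.55,1],
    [0.3,0.76,0,0,0,0.55,1],
    [0.3,0.76,0,0,0,0.55,1],
  ],
)

```text
time_s: 0.87
eef_pos: [272.6, -249.7, 197.1]
ee_rot: [0.0, 0.92, 0.392, 0.0]
force: [0.7, -0.1, 0.1]
grip_width: 1.001
```

Call:
play_rows(
  deltas=[
    [0.3,0.76,0,0,0,0.55,1],
    [0.3,0.76,0,0,0,0.55,1],
    [0.3,0.76,0,0,0,0.55,1],
    [0.3,0.76,0,0,0,0.55,1],
    [0.3,0.76,0,0,0,0.55,1],
    [0.3,0.76,0,0,0,0.55,1],
    [0.3,0.76,0,0,0,0.55,1],
    [0.3,0.76,0,0,0,0.55,1],
  ],
)

```text
time_s: 1.53
eef_pos: [368.7, -6.4, 197.3]
ee_rot: [0.0, 0.806, 0.592, 0.0]
force: [0.9, -1.3, -0.8]
grip_width: 1.0
```

Call:
play_rows(
  deltas=[
    [0.3,0.76,0,0,0,0.55,1],
    [0.3,0.76,0,0,0,0.55,1],
    [0.3,0.76,0,0,0,0.55,1],
    [0.3,0.76,0,0,0,0.55,1],
    [0.3,0.76,0,0,0,0.55,1],
    [0.3,0.76,0,0,0,0.55,1],
    [0.3,0.76,0,0,0,0.55,1],
    [0,0,0,0,0,0,1],
  ],
)

```text
time_s: 2.2
eef_pos: [453.2, 208.6, 196.6]
ee_rot: [-0.0, 0.67, 0.743, 0.0]
force: [0.6, -0.8, 0.1]
grip_width: 1.0
```

```bash
cat > fit.py <<'E'
from h import *
from scipy.optimize import least_squares
from scipy.spatial import cKDTree
def rod(a,b,c,n=400):
    """centreline in holder frame, s from -60 (stop face) ; kinks a,b (rise) c (lean), rad"""
    L=110*np.deg2rad(36); s=np.linspace(-60,L+60,n); ds=s[1]-s[0]
    al=np.clip(s/110,0,np.deg2rad(36))+a*(s>L/4)+b*(s>3*L/4); be=c*(s>L/2)
    d=np.stack([np.cos(al)*np.cos(be),np.cos(al)*np.sin(be),np.sin(al)],-1)
    p=np.vstack([[0,0,0],np.cumsum((d[1:]+d[:-1])/2*ds,0)]); return s,p+[-56,0,105],d
def W(o,yaw,p):  # holder->world; yaw = angle of arm from world +x
    return R.from_euler('z',yaw).apply(p)+[*o,0]
E
cat > dofit.py <<'E'
from fit import *
np.set_printoptions(suppress=True,precision=2)
D=[]
for n in('side','top'):
    P=cloud(load(n+'1')); q=P.reshape(-1,3); m=(q[:,0]>470)&(q[:,0]<550)&(q[:,1]>-255)&(q[:,1]<-80)&(q[:,2]>85)&(q[:,2]<200); D.append(q[m])
def res(v):
    s,p,d=rod(*v[3:6]); w=W(v[:2],v[2],p); r=np.clip(np.interp(s,[s[-1]-14,s[-1]],[7,2]),2,7); t=cKDTree(w); o=[]
    for k,q in enumerate(D):
        dd,i=t.query(q-v[6+3*k:9+3*k]); o.append((dd-r[i])/2)
    pr=[(v[0]-499.5)/2,(v[1]+122.5)/2,(v[2]-np.deg2rad(-79.2))/.01,*(v[3:6]/.15),*(v[6:]/1.5)]
    return np.r_[np.concatenate(o),pr]
f=least_squares(res,np.r_[499.5,-122.5,np.deg2rad(-79.2),0,0,0,np.zeros(6)],loss='soft_l1',diff_step=1e-4,x_scale=np.r_[1,1,.01,.05,.05,.05,np.ones(6)])
v=f.x; print(v[:2],np.rad2deg(v[2:6]),v[6:],f.cost,[len(x) for x in D])
sd=np.sqrt(np.diag(np.linalg.inv(f.jac.T@f.jac))); print(sd[:2],np.rad2deg(sd[2:6]))
s,p,d=rod(*v[3:6]); print('tip h',p[-1],'dir',d[-1],'tip w',W(v[:2],v[2],p)[-1], R.from_euler('z',v[2]).apply(d[-1]))
r=res(v)[:-12]*2; n0=len(D[0]); print([ (np.median(x),np.abs(x).mean()) for x in(r[:n0],r[n0:])])
np.save('v.npy',v); print(sensors.sense()['eef_pos'],sensors.sense()['ee_rot'],sensors.sense()['joints'])
E
python3 dofit.py
```

```text
[ 499.71 -122.8 ] [-79.31  -0.52   3.23  -3.89] [-0.94  0.58  1.7   0.92 -0.82  0.83] 106.93232265943945 [134, 220]
[1.15 0.15] [0.42 1.36 1.63 0.79]
tip h [114.94  -5.22 163.94] dir [ 0.78 -0.05  0.63] tip w [ 515.89 -236.71  163.94] [ 0.09 -0.77  0.63]
[(np.float64(-0.24713773930412986), np.float64(1.4222098024710759)), (np.float64(-0.2925205461817395), np.float64(1.3982115089080023))]
[453.2  208.59 196.63] [-0.    0.67  0.74  0.  ] [0.2  0.26 1.58 0.   1.31 0.09]
```

Call:
play_rows(
  deltas=[
    [0.1,0.38,0,0,0,0.2,1],
    [0.1,0.39,-0.2,0,0,0.2,1],
    [0,0,-0.8,0,0,0,1],
    [0,0,-0.8,0,0,0,1],
    [0,0,-0.8,0,0,0,1],
    [0,0,-0.5,0,0,0,1],
    [0,0,0,0,0,0,1],
    [0,0,0,0,0,0,1],
  ],
)

```text
time_s: 2.87
eef_pos: [460.3, 235.2, 73.2]
ee_rot: [-0.0, 0.657, 0.754, -0.001]
force: [-0.1, -0.2, 1.5]
grip_width: 1.003
```

Run:
```python
from h import *
a=save('side','side2')['pixels'];b=save('top','top2')['pixels']
A=cv2.resize(a[180:330,230:390],(640,600),interpolation=2)
cv2.imwrite('pics/c2.png',A[:,:,::-1]); s=sensors.sense();print(s['eef_pos'],s['ee_rot'],s['force'])
```

```text
[461.43958053 235.64194176  74.86957684] [0.00078016 0.6565383  0.75429147 0.00110813] [-0.2297698  -0.09064102  0.23675695]
```

View pics/c2.png

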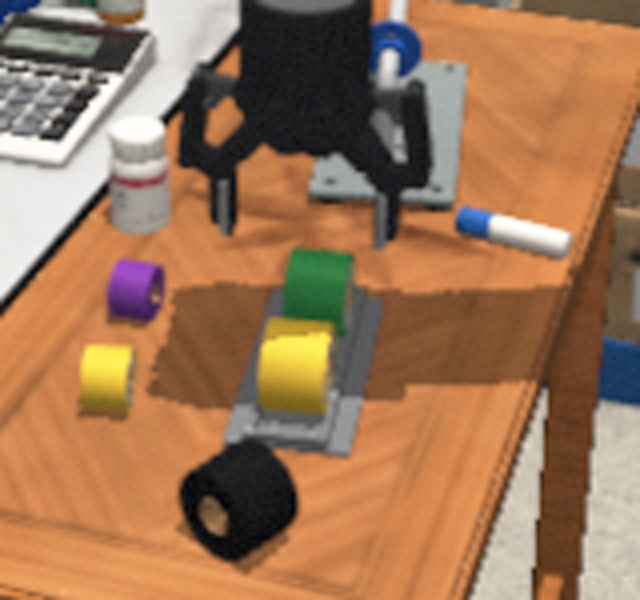

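The two fingers are clear either side of the yellow roll (crop 295,365), at about (225,225) and (380,240). I'll go down and grip.

Call:
play_rows(
  deltas=[
    [0,0.1,-0.4,0,0,0,1],
    [0,0,-0.5,0,0,0,1],
    [0,0,-0.5,0,0,0,1],
    [0,0,-0.25,0,0,0,1],
    [0,0,0,0,0,0,1],
    [0,0,0,0,0,0,1],
    [0,0,0,0,0,0,0],
    [0,0,0,0,0,0,-0.2],
  ],
  squeeze=30,
)

```text
time_s: 3.63
eef_pos: [461.3, 239.8, 8.5]
ee_rot: [0.001, 0.656, 0.754, 0.001]
force: [0.5, 0.6, -0.1]
grip_width: 0.751
```

Call:
play_rows(
  deltas=[
    [0,0,0,0,0,0,-0.3],
    [0,0,0,0,0,0,-0.5],
    [0,0,0,0,0,0,-0.7],
    [0,0,0,0,0,0,-1],
    [0,0,0,0,0,0,-1],
    [0,0,0,0,0,0,-1],
    [0,0,0,0,0,0,-1],
    [0,0,0,0,0,0,-1],
  ],
)

```text
time_s: 4.3
eef_pos: [461.1, 239.7, 7.9]
ee_rot: [0.001, 0.656, 0.754, 0.001]
force: [0.6, 0.7, 5.8]
grip_width: 0.456
```

Run:
```python
from h import *
a=save('side','side3')['pixels'];b=save('top','top3')['pixels']
A=cv2.resize(a[220:320,250:360],(660,600),interpolation=2)
cv2.imwrite('pics/c3.png',A[:,:,::-1]); s=sensors.sense();print(s['eef_pos'],s['ee_rot'],s['force'],s['wrist_torque'],s['grip_width'])
```

```text
[461.12707503 239.67190805   7.91549235] [5.09264019e-04 6.56426603e-01 7.54389421e-01 6.75931858e-04] [-0.02218291  0.47866723  6.06222212] [-0.0520986  -0.014652    0.01698827] 0.4587891131806715
```

View pics/c3.png

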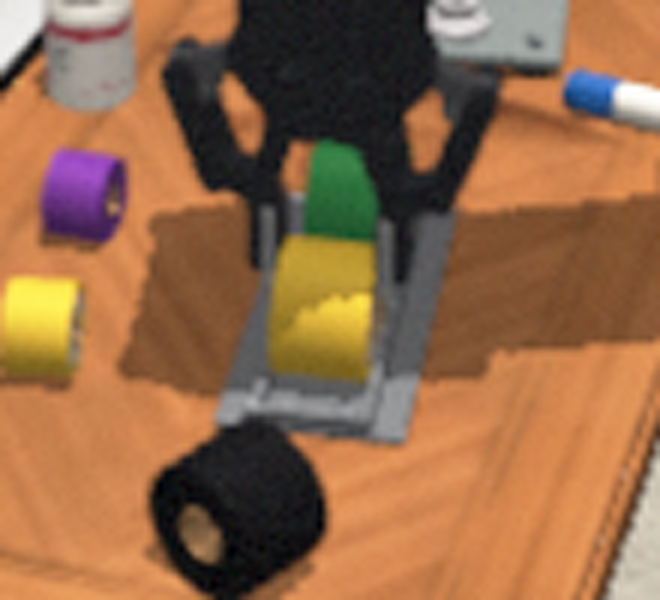

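Run:
```python
from h import *
np.set_printoptions(suppress=True,precision=1)
for f in('side1','side3','top1'):
    c=load(f); P=cloud(c); hsv=cv2.cvtColor(c['pixels'],cv2.COLOR_RGB2HSV); H,S,V=[hsv[...,i] for i in range(3)]
    m=(H>18)&(H<34)&(S>120)&(P[...,0]>420)&(P[...,0]<510)&(P[...,1]>190)&(P[...,1]<280)&(P[...,2]>8)&(P[...,2]<75)
    q=P[m]; print(f,m.sum(),np.percentile(q,[3,50,97],axis=0).ravel())
    t=q[q[:,2]>50]; print('  top',t.mean(0),np.percentile(t[:,1],[3,97]),'front',np.percentile(q[q[:,2]<40],[50,95],axis=0))
c=load('side3');P=cloud(c); V=c['pixels'].max(2)
m=(V<90)&(P[...,1]>190)&(P[...,1]<290)&(P[...,2]>15)&(P[...,2]<70)&(P[...,0]>400)&(P[...,0]<530)
for z in range(15,70,8):
    q=P[m&(abs(P[...,2]-z)<4)]; 
    for side in(q[q[:,0]<461],q[q[:,0]>461]):
        if len(side):print(z,len(side),side.min(0),side.max(0))
o=proj(c,[[461,239.7,34],[461,239.7,60],[461,219.7,32],[461,259.7,32]]); print((o-[250,220])*6)
```

```text
side1 372 [439.2 234.3  17.  457.3 263.4  48.1 476.  271.1  60.8]
  top [458.8 250.7  56.9] [232.1 264.3] front [[456.5 268.2  29.8]
 [475.3 272.3  38.8]]
side3 374 [438.7 236.2  17.6 457.8 263.2  48.7 476.6 271.7  61.3]
  top [459.  251.4  57. ] [232.4 265.3] front [[455.5 268.1  29.8]
 [474.7 271.9  39.1]]
top1 192 [442.3 213.   33.2 460.6 235.2  55.  480.5 261.3  62.2]
  top [461.3 239.7  56.6] [220.  260.1] front [[452.4 215.1  35.1]
 [476.9 239.7  39.5]]
31 1 [468.1 190.1  34.8] [468.1 190.1  34.8]
39 1 [480.6 193.   37.1] [480.6 193.   37.1]
47 1 [433.1 244.1  47.5] [433.1 244.1  47.5]
55 13 [426.5 225.8  51.2] [446.5 248.7  57.3]
55 10 [480.9 231.8  51.5] [490.5 255.9  58.7]
63 12 [426.2 241.3  59.8] [437.4 247.9  66.3]
63 10 [478.4 232.8  60. ] [489.9 253.4  66.6]
[[327.7 297.1]
 [328.  244.1]
 [342.5 274.5]
 [312.3 328.7]]
```

Run:
```python
from h import *
np.set_printoptions(suppress=True,precision=1,linewidth=150)
c=load('top1'); P=cloud(c)
for ctr in((461.3,239.5),(473.4,157.8)):
    a=np.deg2rad(8.4); q=P.reshape(-1,3); d=q[:,:2]-ctr; s=d@[np.cos(a),np.sin(a)]; t=d@[-np.sin(a),np.cos(a)]
    print('across'); print([(k,np.median(q[(abs(s-k)<2.5)&(abs(t)<10),2]).round(1)) for k in range(-35,36,5)])
    print('along'); print([(k,np.median(q[(abs(t-k)<2.5)&(abs(s)<10),2]).round(1)) for k in range(-35,36,5)])
b=cv2.resize(c['pixels'][200:235,232:295],(756,420),interpolation=2);
e=load('side1')['pixels'][235:300,280:335]; e=cv2.resize(e,(496,586),interpolation=2)
cv2.imwrite('pics/c4.png',e[:,:,::-1]); cv2.imwrite('pics/c4b.png',b[:,:,::-1])
```

```text
across
[(-35, np.float64(3.3)), (-30, np.float64(4.9)), (-25, np.float64(7.9)), (-20, np.float64(24.4)), (-15, np.float64(59.1)), (-10, np.float64(58.7)), (-5, np.float64(59.7)), (0, np.float64(58.4)), (5, np.float64(56.5)), (10, np.float64(58.2)), (15, np.float64(58.1)), (20, np.float64(57.0)), (25, np.float64(nan)), (30, np.float64(3.6)), (35, np.float64(1.8))]
along
[(-35, np.float64(4.3)), (-30, np.float64(4.0)), (-25, np.float64(39.7)), (-20, np.float64(49.2)), (-15, np.float64(54.9)), (-10, np.float64(55.6)), (-5, np.float64(59.2)), (0, np.float64(58.1)), (5, np.float64(57.8)), (10, np.float64(59.3)), (15, np.float64(54.9)), (20, np.float64(51.3)), (25, np.float64(42.4)), (30, np.float64(nan)), (35, np.float64(1.0))]
across
[(-35, np.float64(2.7)), (-30, np.float64(6.2)), (-25, np.float64(5.1)), (-20, np.float64(25.1)), (-15, np.float64(56.6)), (-10, np.float64(56.5)), (-5, np.float64(58.0)), (0, np.float64(59.7)), (5, np.float64(57.7)), (10, np.float64(58.7)), (15, np.float64(57.5)), (20, np.float64(57.5)), (25, np.float64(nan)), (30, np.float64(4.2)), (35, np.float64(5.0))]
along
[(-35, np.float64(5.4)), (-30, np.float64(3.4)), (-25, np.float64(41.0)), (-20, np.float64(50.5)), (-15, np.float64(54.4)), (-10, np.float64(56.0)), (-5, np.float64(58.1)), (0, np.float64(59.9)), (5, np.float64(59.1)), (10, np.float64(58.4)), (15, np.float64(55.2)), (20, np.float64(52.5)), (25, np.float64(46.1)), (30, np.float64(nan)), (35, np.float64(5.3))]
  return _methods._mean(a, axis=axis, dtype=dtype,
  ret = ret.dtype.type(ret / rcount)
```

View pics/c4.png

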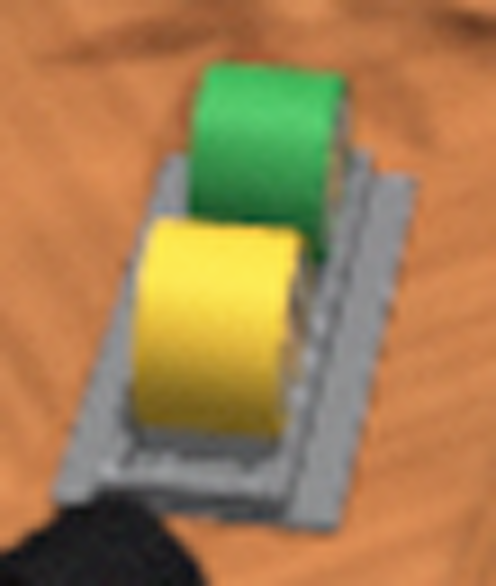

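The depth profile and crop show that the rolls' axes run across the trough: flat across, curved along. So I've gripped the two faces (39 mm). I'll let go, rise, turn 90° and re-grip along the trough with a reduced opening so the fingers clear the green roll.

Call:
play_rows(
  deltas=[
    [0,0,0,0,0,0,0.3],
    [0,0,0,0,0,0,0.6],
    [0,0,0,0,0,0,0.6],
    [0,0,0.4,0,0,0,0.6],
    [0,0,0.7,0,0,0,0.6],
    [0,0,0.7,0,0,0,0.6],
    [0,0,0.3,0,0,0.6,0.6],
    [0,0,0,0,0,0.9,0.6],
  ],
)

```text
time_s: 5.07
eef_pos: [461.8, 240.0, 94.1]
ee_rot: [0.002, 0.594, 0.804, 0.002]
force: [-0.5, 0.4, -0.5]
grip_width: 0.8
```

Call:
play_rows(
  deltas=[
    [0,0,0,0,0,0.9,0.6],
    [0,0,0,0,0,0.9,0.6],
    [0,0,0,0,0,0.9,0.6],
    [0,0,0,0,0,0.9,0.6],
    [0,0,0,0,0,0.9,0.6],
    [0,0,0,0,0,0.9,0.6],
    [0,0,0,0,0,0.9,0.6],
    [0,0,0,0,0,0.9,0.6],
  ],
)

```text
time_s: 5.73
eef_pos: [460.2, 239.5, 90.9]
ee_rot: [-0.0, 0.255, 0.967, -0.0]
force: [0.2, -0.3, 0.7]
grip_width: 0.798
```

Call:
play_rows(
  deltas=[
    [0,0,0,0,0,0.9,0.6],
    [0,0,0,0,0,0.9,0.6],
    [0,0,0,0,0,0.9,0.6],
    [0,0,0,0,0,0.9,0.6],
    [0,0,0,0,0,0.9,0.6],
    [0,0,0,0,0,0.9,0.6],
    [0,0,0,0,0,0.9,0.6],
    [0,0,0,0,0,0,0.6],
  ],
)

```text
time_s: 6.4
eef_pos: [460.2, 239.5, 91.0]
ee_rot: [-0.0, -0.071, 0.997, -0.0]
force: [0.4, -0.2, 0.3]
grip_width: 0.802
```

Run:
```python
from h import *
np.set_printoptions(suppress=True,precision=3,linewidth=150)
c=save('top','top4');save('side','side4'); s=sensors.sense();q=s['ee_rot'];print(s['eef_pos'],q,s['joints'],s['grip_width'],s['force'])
M=R.from_quat(np.r_[q[1:],q[0]]).as_matrix();print('jaw',M[:,1],np.rad2deg(np.arctan2(M[1,1],M[0,1])),'z',M[:,2])
for f in('side1','side4'):
    P=cloud(load(f)); h=cv2.cvtColor(load(f)['pixels'],cv2.COLOR_RGB2HSV)
    for a,b in((18,34),(40,80)):
        m=(h[...,0]>a)&(h[...,0]<b)&(h[...,1]>120)&(P[...,0]>420)&(P[...,0]<520)&(P[...,1]>110)&(P[...,1]<280)&(P[...,2]>8)&(P[...,2]<75); print(f,m.sum(),P[m].mean(0))
```

```text
[460.321 239.502  91.045] [-0.    -0.068  0.998 -0.   ] [ 0.254  0.41   1.657  0.     1.075 -1.453] 0.799506359620042 [0.121 0.796 0.416]
jaw [-0.135  0.991 -0.   ] 97.77228219272638 z [-0. -0. -1.]
side1 373 [457.773 259.229  45.191]
side1 258 [470.299 177.689  48.601]
side4 379 [457.281 258.187  45.434]
side4 231 [469.501 179.594  48.02 ]
```

Call:
play_rows(
  deltas=[
    [0.03,0,-0.5,0,0,0,0.6],
    [0,0,-0.6,0,0,0,0.6],
    [0,0,-0.5,0,0,0,0.6],
    [0,0,-0.3,0,0,0,0.6],
    [0,0,-0.15,0,0,0,0.6],
    [0,0,0,0,0,0,0.6],
    [0,0,0,0,0,0,0.4],
    [0,0,0,0,0,0,0.3],
  ],
)

```text
time_s: 7.17
eef_pos: [462.3, 239.7, 10.1]
ee_rot: [0.001, -0.069, 0.998, 0.0]
force: [0.5, -0.6, -0.1]
grip_width: 0.653
```

Call:
play_rows(
  deltas=[
    [0,0,0,0,0,0,0.1],
    [0,0,0,0,0,0,-0.2],
    [0,0,0,0,0,0,-1],
    [0,0,0,0,0,0,-1],
    [0,0,0,0,0,0,-1],
    [0,0,0,0,0,0,-1],
  ],
  squeeze=40,
)

```text
time_s: 7.67
eef_pos: [462.5, 240.0, 10.6]
ee_rot: [0.001, -0.069, 0.998, 0.0]
force: [-1.2, 1.0, 7.5]
grip_width: 0.525
```

Call:
play_rows(
  deltas=[
    [0,0,0.1,0,0,0,-1],
    [0,0,0.2,0,0,0,-1],
    [0,0,0.2,0,0,0,-1],
    [0,0,0,0,0,0,-1],
    [0,0,0,0,0,0,-1],
  ],
)

```text
time_s: 8.08
eef_pos: [461.7, 239.6, 29.4]
ee_rot: [0.0, -0.069, 0.998, 0.0]
force: [0.9, 0.4, -0.8]
grip_width: 0.352
```

Run:
```python
from h import *
np.set_printoptions(suppress=True,precision=2,linewidth=150)
c=save('top','top5');d=save('side','side5'); s=sensors.sense();print(s['eef_pos'],s['ee_rot'],s['grip_width'],s['force'],s['wrist_torque'])
for f in('side4','side5'):
    P=cloud(load(f)); h=cv2.cvtColor(load(f)['pixels'],cv2.COLOR_RGB2HSV)
    for a,b in((18,34),(40,80)):
        m=(h[...,0]>a)&(h[...,0]<b)&(h[...,1]>120)&(P[...,0]>420)&(P[...,0]<520)&(P[...,1]>110)&(P[...,1]<290)&(P[...,2]>8)&(P[...,2]<105); print(f,m.sum(),P[m].mean(0),np.percentile(P[m],[2,98],axis=0))
A=cv2.resize(d['pixels'][205:295,270:350],(533,600),interpolation=2)
cv2.imwrite('pics/c5.png',A[:,:,::-1])
```

```text
[461.23 239.54  28.75] [-0.   -0.07  1.   -0.  ] 0.35653558567814786 [-0.42  0.24 -0.49] [ 0.   -0.01 -0.05]
side4 379 [457.28 258.19  45.43] [[437.98 232.2   15.07]
 [476.61 271.73  61.46]]
side4 231 [469.5  179.59  48.02] [[452.39 156.74  29.64]
 [487.56 190.9   61.28]]
side5 299 [454.71 259.32  51.09] [[437.34 230.21  23.67]
 [475.81 269.75  70.98]]
side5 70 [458.   177.76  54.82] [[451.44 158.39  40.12]
 [465.23 222.42  90.74]]
```

View pics/c5.png

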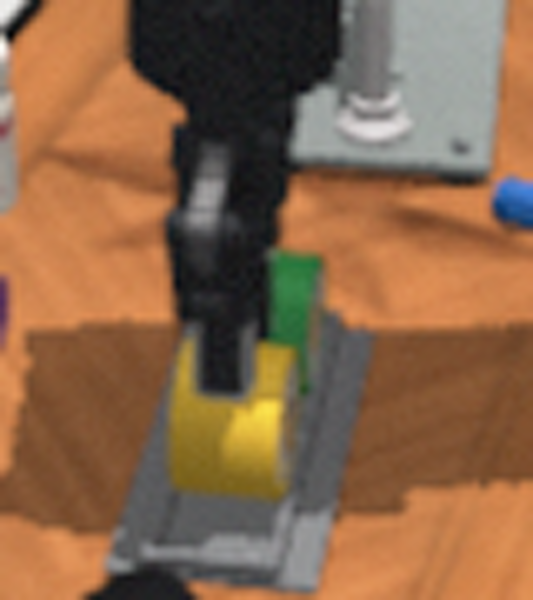

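Run:
```python
from h import *
np.set_printoptions(suppress=True,precision=1,linewidth=170)
for f,us,v0,v1 in(('side2',(286,325),226,244),('side5',(301,304,306),245,284),('side3',(293,315),240,270)):
    c=load(f);P=cloud(c)
    for u in us:
        print(f,u); print(np.array([[v,*P[v,u],*c['pixels'][v,u]] for v in range(v0,v1,2)]))
```

```text
side2 286
[[226.  502.5 254.8 157.9  89.   87.   85. ]
 [228.  503.1 253.3 151.6  81.   81.   80. ]
 [230.  502.8 254.3 146.7  82.   82.   80. ]
 [232.  504.6 249.8 138.5  87.   85.   85. ]
 [234.  502.5 255.7 136.7  82.   82.   81. ]
 [236.  504.1 251.5 128.6  87.   87.   86. ]
 [238.  505.2 248.9 121.3 113.   92.   78. ]
 [240.  570.8  75.7   2.7 190.  116.   67. ]
 [242.  567.3  85.1   2.1 194.  120.   73. ]]
side2 325
[[226.  411.5 242.4 167.5  27.   29.   29. ]
 [228.  412.4 238.2 159.7  76.   76.   76. ]
 [230.  412.  239.2 155.  103.  101.  100. ]
 [232.  411.8 239.6 149.9  98.   97.   95. ]
 [234.  411.4 240.4 145.1 100.   99.   98. ]
 [236.  411.3 240.6 139.8  91.   92.   92. ]
 [238.  411.1 240.5 134.3  94.   95.   93. ]
 [240.  410.6 242.1 129.9  97.   92.   93. ]
 [242.  460.7  52.2   3.4 159.  116.   87. ]]
side5 301
[[ 245.   451.4  296.9  140.8   44.    43.    45. ]
 [ 247.   451.1  297.6  136.    29.    32.    31. ]
 [ 249.   456.   283.   120.9   39.    41.    44. ]
 [ 251.   455.2  285.6  117.2   30.    31.    36. ]
 [ 253.   460.5  269.6  100.8   25.    24.    26. 
[... 3276 characters left out ...]
  90.   85. ]]
side3 315
[[240.  433.9 245.7 127.6  24.   23.   26. ]
 [242.  438.4 230.1 112.   35.   37.   39. ]
 [244.  432.1 251.1 120.1  27.   28.   30. ]
 [246.  431.6 252.8 115.7  25.   30.   28. ]
 [248.  432.  250.9 108.9  26.   26.   30. ]
 [250.  433.3 246.1 100.2  25.   27.   29. ]
 [252.  433.3 246.   94.5  19.   21.   24. ]
 [254.  433.  246.5  89.3  28.   29.   32. ]
 [256.  433.2 245.7  83.1  27.   23.   29. ]
 [258.  433.3 245.1  77.   67.   66.   65. ]
 [260.  432.9 246.   71.9  62.   63.   62. ]
 [262.  432.8 246.2  66.3  60.   60.   60. ]
 [264.  433.  245.1  59.8  61.   62.   62. ]
 [266.  432.9 245.   53.9  63.   65.   64. ]
 [268.  433.1 244.1  47.5  89.   89.   89. ]]
```

The depth maps show the true fingertips about 38–49 mm behind the reported TCP (48 mm when open, 40 mm at 39 mm width). That means I gripped the roll too high. I'll set it down, open, go some 37 mm deeper and re-grip at the equator.

Call:
play_rows(
  deltas=[
    [0,0,-0.2,0,0,0,-1],
    [0,0,-0.2,0,0,0,-1],
    [0,0,0,0,0,0,0],
    [0,0,0,0,0,0,0.4],
    [0,0,0,0,0,0,0.6],
    [0,0,0,0,0,0,0.6],
    [0,0,0,0,0,0,0.6],
    [0,0,0,0,0,0,0.6],
  ],
)

```text
time_s: 8.85
eef_pos: [461.4, 239.5, 12.8]
ee_rot: [-0.0, -0.069, 0.998, -0.0]
force: [0.5, 0.1, -0.5]
grip_width: 0.798
```

Run:
```python
from h import *
np.set_printoptions(suppress=True,precision=1,linewidth=150)
d=save('side','side6');save('top','top6'); s=sensors.sense();print(s['eef_pos'],s['ee_rot'],s['grip_width'],s['force'])
P=cloud(d); h=cv2.cvtColor(d['pixels'],cv2.COLOR_RGB2HSV)
for a,b in((18,34),(40,80)):
    m=(h[...,0]>a)&(h[...,0]<b)&(h[...,1]>120)&(P[...,0]>420)&(P[...,0]<520)&(P[...,1]>110)&(P[...,1]<290)&(P[...,2]>8)&(P[...,2]<105); print(m.sum(),P[m].mean(0),np.percentile(P[m],[2,98],axis=0))
A=cv2.resize(d['pixels'][205:295,270:350],(533,600),interpolation=2)
cv2.imwrite('pics/c6.png',A[:,:,::-1])
```

```text
[461.5 239.5  12.9] [-0.  -0.1  1.  -0. ] 0.7990106461456391 [-0.2 -0.5  0.4]
236 [454.5 258.7  41.6] [[438.4 227.   14.8]
 [477.  271.2  75.6]]
79 [457.6 180.5  49.5] [[444.8 155.8  30.2]
 [468.7 214.   83.7]]
```

View pics/c6.png

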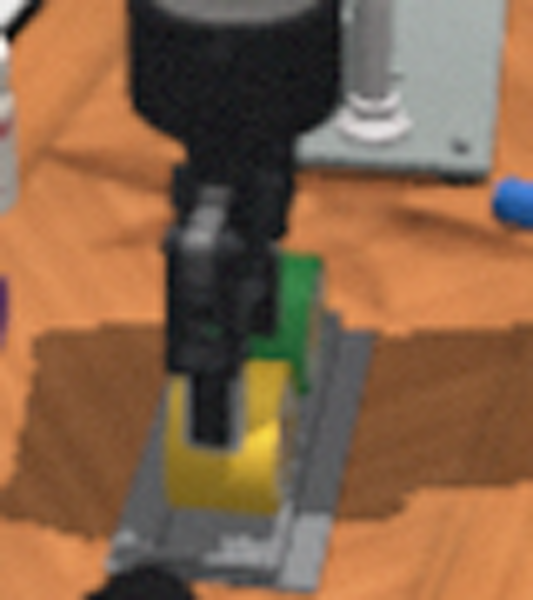

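Call:
play_rows(
  deltas=[
    [0,0,-0.25,0,0,0,0.6],
    [0,0,-0.25,0,0,0,0.6],
    [0,0,-0.2,0,0,0,0.6],
    [0,0,0,0,0,0,0.6],
  ],
)

```text
time_s: 9.28
eef_pos: [460.3, 239.1, -17.1]
ee_rot: [-0.002, -0.069, 0.998, -0.0]
force: [0.1, -0.6, 0.4]
grip_width: 0.801
```

Call:
play_rows(
  deltas=[
    [0,0,-0.15,0,0,0,0.6],
    [0,0,-0.15,0,0,0,0.6],
    [0,0,0,0,0,0,0.6],
    [0,0,0,0,0,0,0.4],
    [0,0,0,0,0,0,0.3],
  ],
)

```text
time_s: 9.7
eef_pos: [461.8, 239.6, -26.6]
ee_rot: [0.0, -0.069, 0.998, 0.0]
force: [0.6, 0.3, 0.2]
grip_width: 0.65
```

Call:
play_rows(
  deltas=[
    [0,0,0,0,0,0,0.1],
    [0,0,0,0,0,0,-1],
    [0,0,0,0,0,0,-1],
    [0,0,0,0,0,0,-1],
  ],
  squeeze=40,
)

```text
time_s: 10.03
eef_pos: [461.8, 239.6, -26.4]
ee_rot: [0.0, -0.069, 0.998, 0.0]
force: [-0.9, 0.1, 4.4]
grip_width: 0.636
```

Call:
play_rows(
  deltas=[
    [0,0,0.1,0,0,0,-1],
    [0,0,0.4,0,0,0,-1],
    [0,0,0.7,0,0,0,-1],
    [0,0,0.9,0,0,0,-1],
    [0,0,0.9,0,0,0,-1],
    [0,0,0.9,0,0,0,-1],
    [0,0,0.9,0,0,0,-1],
    [0,0,0.7,0,0,0,-1],
  ],
)

```text
time_s: 10.7
eef_pos: [461.7, 239.6, 196.2]
ee_rot: [0.001, -0.069, 0.998, 0.0]
force: [0.5, -0.2, -0.9]
grip_width: 0.637
```

Run:
```python
from h import *
np.set_printoptions(suppress=True,precision=1,linewidth=150)
d=save('side','side7');t=save('top','top7'); s=sensors.sense();print(s['eef_pos'],s['ee_rot'],s['grip_width'],s['force'],s['wrist_torque'])
for c in(d,t):
  P=cloud(c); h=cv2.cvtColor(c['pixels'],cv2.COLOR_RGB2HSV)
  for a,b in((18,34),(40,80)):
    m=(h[...,0]>a)&(h[...,0]<b)&(h[...,1]>120)&(P[...,0]>420)&(P[...,0]<520)&(P[...,1]>110)&(P[...,1]<290)&(P[...,2]>8)&(P[...,2]<355); 
    if m.any(): print(m.sum(),P[m].mean(0),np.percentile(P[m],[2,98],axis=0))
A=cv2.resize(d['pixels'][140:290,250:350],(400,600),interpolation=2)
cv2.imwrite('pics/c7.png',A[:,:,::-1])
```

```text
[463.4 240.1 197.8] [ 0.  -0.1  1.   0. ] 0.6394848018649217 [-0.2  1.1 -0.6] [0. 0. 0.]
173 [451.1 259.3 260.9] [[437.8 187.7 136.6]
 [475.6 277.2 291. ]]
294 [470.9 178.9  45.1] [[453.4 156.6  15.2]
 [488.9 190.7  61.7]]
161 [474.2 155.3  54.5] [[454.9 132.   41.5]
 [493.1 179.6  62.8]]
```

```bash
cat > plan.py <<'E'
from fit import *
np.set_printoptions(suppress=True,precision=3,linewidth=150)
OFF=np.array([0,0,-58.4])  # roll centre in tool frame
def cur():
    s=sensors.sense(); q=s['ee_rot']; return s,s['eef_pos'],R.from_quat(np.r_[q[1:],q[0]])
def want(c,d):
    """tool pose for roll centre c, roll axis d (outward along rod)"""
    d=d/np.linalg.norm(d); x=d if d[1]>0 else -d   # tool x towards stop
    x=-x if XS<0 else x
    y=np.cross([0,0,-1],x); y/=np.linalg.norm(y); z=np.cross(x,y); M=R.from_matrix(np.stack([x,y,z],1))
    return c-M.apply(OFF),M
XS=1
def delta(c,d):
    s,p,Rc=cur(); t,M=want(c,d); rv=(M*Rc.inv()).as_rotvec()
    return (t-p)/40,np.rad2deg(rv)/6
v=np.load('v.npy')
def rodw(): 
    s,p,d=rod(*v[3:6]); return s,W(v[:2],v[2],p),R.from_euler('z',v[2]).apply(d)
E
python3 - <<'E'
import plan; from plan import *
s,p,d=rodw(); print(p[-1],d[-1])
for plan.XS in(1,-1):
    D,r=delta(p[-1]+60*d[-1],d[-1]); print(D,r,np.linalg.norm(r))
    t,M=want(p[-1]+60*d[-1],d[-1]); print(t,M.as_matrix())
E
```

```text
[ 515.891 -236.714  163.938] [ 0.092 -0.775  0.625]
[  1.558 -13.988  -1.049] [ -4.325  -5.595 -14.575] 16.20003115924024
[ 525.761 -319.469  155.897] [[-0.092  0.993  0.074]
 [ 0.775  0.118 -0.621]
 [-0.625 -0.    -0.78 ]]
[  1.558 -13.988  -1.049] [-5.719  4.396 14.181] 15.910087569548375
[ 525.761 -319.469  155.897] [[ 0.092 -0.993  0.074]
 [-0.775 -0.118 -0.621]
 [ 0.625  0.    -0.78 ]]
```

Call:
play_rows(
  deltas=[
    [0.078,-0.7,0,-0.216,-0.28,-0.729,-1],
    [0.078,-0.7,0,-0.216,-0.28,-0.729,-1],
    [0.078,-0.7,0,-0.216,-0.28,-0.729,-1],
    [0.078,-0.7,0,-0.216,-0.28,-0.729,-1],
    [0.078,-0.7,0,-0.216,-0.28,-0.729,-1],
    [0.078,-0.7,0,-0.216,-0.28,-0.729,-1],
    [0.078,-0.7,0,-0.216,-0.28,-0.729,-1],
    [0.078,-0.7,0,-0.216,-0.28,-0.729,-1],
  ],
)

```text
time_s: 11.47
eef_pos: [486.0, 14.3, 192.2]
ee_rot: [0.108, 0.235, 0.961, -0.097]
force: [0.4, -0.3, -0.9]
grip_width: 0.638
```

Call:
play_rows(
  deltas=[
    [0.078,-0.7,0,-0.216,-0.28,-0.729,-1],
    [0.078,-0.7,0,-0.216,-0.28,-0.729,-1],
    [0.078,-0.7,0,-0.216,-0.28,-0.729,-1],
    [0.078,-0.7,0,-0.216,-0.28,-0.729,-1],
    [0.078,-0.7,0,-0.216,-0.28,-0.729,-1],
    [0.078,-0.7,0,-0.216,-0.28,-0.729,-1],
    [0.078,-0.7,0,-0.216,-0.28,-0.729,-1],
    [0.078,-0.7,0,-0.216,-0.28,-0.729,-1],
  ],
)

```text
time_s: 12.13
eef_pos: [511.0, -209.5, 192.0]
ee_rot: [0.204, 0.511, 0.815, -0.182]
force: [0.1, 0.2, -0.9]
grip_width: 0.635
```

Call:
play_rows(
  deltas=[
    [0.078,-0.7,0,-0.216,-0.28,-0.729,-1],
    [0.078,-0.7,0,-0.216,-0.28,-0.729,-1],
    [0.078,-0.7,0,-0.216,-0.28,-0.729,-1],
    [0.078,-0.7,0,-0.216,-0.28,-0.729,-1],
    [0,0,0,0,0,0,-1],
  ],
)

```text
time_s: 12.55
eef_pos: [523.4, -323.4, 191.0]
ee_rot: [0.244, 0.63, 0.705, -0.219]
force: [-0.1, 0.0, -1.4]
grip_width: 0.638
```

Run:
```python
from plan import *
s,p,d=rodw(); D,r=delta(p[-1]+60*d[-1],d[-1]); print(D,r); S,P0,Rc=cur(); print(P0,S['joints'],S['grip_width'],S['force'])
```

```text
[ 0.058  0.099 -0.878] [-0.082 -0.019  0.066]
[ 523.435 -323.429  191.015] [-0.505  0.375  1.598 -0.713  0.882 -0.231] 0.638047053520614 [-0.067  0.021 -1.439]
```

```bash
cat > rollfit.py <<'E'
from plan import *
def rollfit(tag):
    S,p0,Rc=cur(); ax=Rc.as_matrix()[:,0]; g=p0+Rc.apply(OFF); qs=[]
    for n,k in(('side',6),('top',9)):
        c=save(n,n+tag); P=cloud(c); h=cv2.cvtColor(c['pixels'],cv2.COLOR_RGB2HSV)
        m=(h[...,0]>18)&(h[...,0]<34)&(h[...,1]>110)&(np.linalg.norm(P-g,axis=-1)<70)
        m=cv2.erode(m.astype(np.uint8),np.ones((2,2)))>0
        qs.append(P[m]-v[k:k+3])
    def res(c,q):
        w=q-c; a=w@ax; r=np.linalg.norm(w-a[:,None]*ax,axis=1); dx=np.abs(a)-20; dr=r-28
        return np.where((dx<0)&(dr<0),np.maximum(dx,dr),np.hypot(np.maximum(dx,0),np.maximum(dr,0)))
    print('pred',g,'axis',ax,'n',[len(q) for q in qs])
    for q in(*qs,np.vstack(qs)):
        if len(q)>20:
            f=least_squares(lambda c:np.r_[res(c,q)/2,(c-g)/30],g,loss='soft_l1'); dl=f.x-g
            print('fit',f.x,'diff',dl,'tool',Rc.inv().apply(dl),np.abs(res(f.x,q)).mean())
if __name__=='__main__':
    import sys; rollfit(sys.argv[1])
E
python3 rollfit.py 8
```

```text
pred [ 519.45  -287.525  236.901] axis [-0.088  0.781 -0.619] n [100, 75]
fit [ 517.784 -288.103  237.056] diff [-1.666 -0.578  0.155] tool [-0.4   -1.721  0.12 ] 1.7451819852914048
fit [ 518.7   -287.496  237.781] diff [-0.751  0.028  0.88 ] tool [-0.456 -0.744 -0.76 ] 1.5773138506183708
fit [ 518.278 -287.79   237.357] diff [-1.172 -0.266  0.456] tool [-0.386 -1.195 -0.275] 1.709100701315761
```

Roll-in-hand position agrees with the prediction within about 1 mm. Move down to line up with the rod's axis, 60 mm beyond the tip.

Call:
play_rows(
  deltas=[
    [0.03,0.05,-0.3,-0.04,-0.01,0.03,-1],
    [0.03,0.05,-0.3,-0.04,-0.01,0.03,-1],
    [0.03,0.01,-0.29,0,0,0,-1],
    [0,0,0,0,0,0,-1],
    [0,0,0,0,0,0,-1],
  ],
)

```text
time_s: 13.07
eef_pos: [527.5, -315.1, 157.3]
ee_rot: [0.248, 0.624, 0.708, -0.219]
force: [0.2, -0.3, -1.0]
grip_width: 0.638
```

```bash
cat > go.py <<'E'
# usage: go.py s_target nrows [lateral corr x y z mm]
import sys; from plan import *
CAM=np.array([1.2,.3,-.5])
def pose(st):
    s,p,d=rodw(); e=s[-1]
    ex=np.arange(1,100); S=np.r_[s,e+ex]; Pp=np.vstack([p,p[-1]+ex[:,None]*d[-1]])
    m=np.abs(S-st)<=20; q=Pp[m]; c=np.array([np.interp(st,S,Pp[:,i]) for i in range(3)])
    A=np.polyfit(S[m]-st,q,1); ax=A[0]/np.linalg.norm(A[0])
    off=q-c; off=off-np.outer(off@ax,ax); b=(off.max(0)+off.min(0))/2
    return c+b+CAM,ax
def avg(n=4):
    L=[]
    for _ in range(n):
        capture('top'); L.append(sensors.sense())
    q=np.mean([l['ee_rot'] for l in L],0); return np.mean([l['eef_pos'] for l in L],0),R.from_quat(np.r_[q[1:],q[0]]),np.mean([l['force'] for l in L],0),np.mean([l['wrist_torque'] for l in L],0),L[-1]
if __name__=='__main__':
    st=float(sys.argv[1]); n=int(sys.argv[2]); cor=np.array([float(a) for a in sys.argv[3:6]] or [0,0,0])
    p0,Rc,F,T,S=avg(); c=p0+Rc.apply(OFF); s,p,d=rodw()
    P2,ax=pose(st); t,M=want(P2+cor,ax); D=(t-p0)/40; r=np.rad2deg((M*Rc.inv()).as_rotvec())/6
    dt=R.from_euler('z',v[2]).inv()
    print('t',S['time_s'],'grip',S['grip_width'],'F',F,'T',T)
    k=np.argmin(np.linalg.norm(np.vstack([pose(x)[0] for x in range(-60,195,1)])+cor-c,axis=1))-60
    x0,a0=pose(k); e=c-x0-cor; print('roll c',c,'at s',k,'err holder',dt.apply(e),'axis',dt.apply(-Rc.as_matrix()[:,0]),'want',dt.apply(ax),'F along axis',F@a0,'Fh',dt.apply(F-np.array([0,0,-1.3])))
    print('total',D,r,' per row',(D/n).round(3),(r/n).round(3))
E
python3 go.py 155 4; python3 rollfit.py 9; python3 -c "
from go import *
for s in (189,155,129,110,90,70,52,35,17,0,-20,-40): c,a=pose(s); print(s,c,a)"
```

```text
t 13.2667 grip 0.63279801763761 F [-0.187 -0.3   -1.121] T [0.382 0.044 0.005]
roll c [ 523.25  -279.563  203.955] at s 188 err holder [-2.298  1.163  3.688] axis [ 0.778 -0.049  0.626] want [ 0.778 -0.053  0.625] F along axis -0.4853376257967107 Fh [ 0.261 -0.239  0.179]
total [-0.102  0.577 -0.609] [ 0.003  0.018 -0.058]  per row [-0.025  0.144 -0.152] [ 0.001  0.005 -0.015]
pred [ 523.266 -279.769  204.077] axis [-0.095  0.774 -0.626] n [97, 82]
fit [ 521.839 -279.365  203.235] diff [-1.427  0.404 -0.842] tool [ 0.975 -1.368  0.292] 1.7019855440493947
fit [ 522.941 -281.932  204.527] diff [-0.325 -2.164  0.45 ] tool [-1.925 -0.59   0.967] 1.4922867400716346
fit [ 522.285 -280.618  203.893] diff [-0.981 -0.849 -0.184] tool [-0.448 -1.079  0.593] 1.7110154588922704
189 [ 522.625 -282.811  200.893] [ 0.092 -0.775  0.625]
155 [ 519.483 -256.469  179.627] [ 0.092 -0.775  0.625]
129 [ 517.08  -236.325  163.366] [ 0.092 -0.775  0.625]
110 [ 515.325 -221.604  151.482] [ 0.092 -0.775  0.625]
90 [ 513.476 -206.109  138.973] [ 0.092 -0.775  0.625]
70 [ 511.593 -190.316  126.86 ] [ 0.095 -0.793  0.602]
52 [ 509.746 -175.363  117.296] [ 0.105 -0.874  0.474]
35 [ 507.663 -160.046  110.772] [ 0.144 -0.941  0.306]
17 [ 504.707 -142.948  106.634] [ 0.183 -0.972  0.15 ]
0 [ 501.648 -126.412  105.004] [ 0.185 -0.982  0.034]
-20 [ 497.942 -106.776  104.5  ] [ 0.185 -0.983 -0.   ]
-40 [494.233 -87.123 104.5  ] [ 0.185 -0.983  0.   ]
```

Call:
play_rows(
  deltas=[
    [-0.03,0.14,-0.15,0,0,-0.02,-1],
    [-0.03,0.14,-0.15,0,0,-0.02,-1],
    [-0.02,0.15,-0.15,0,0,-0.02,-1],
    [-0.02,0.15,-0.16,0,0,0,-1],
    [0,0,0,0,0,0,-1],
  ],
)

```text
time_s: 13.78
eef_pos: [523.3, -291.9, 132.2]
ee_rot: [0.247, 0.627, 0.706, -0.22]
force: [0.9, 0.1, -1.0]
grip_width: 0.638
```

```bash
python3 go.py 140 4; python3 -c "
from h import *
d=save('side','side10');t=save('top','top10')
A=cv2.resize(d['pixels'][125:205,295:375],(580,580),interpolation=2);B=cv2.resize(t['pixels'][175:225,370:420],(580,580),interpolation=2)
C=np.hstack([A,B]); cv2.imwrite('pics/c10.png',cv2.resize(C,(800,400))[:,:,::-1])"
```

```text
t 13.9833 grip 0.6328244806430804 F [-0.159  0.002 -0.882] T [0.384 0.043 0.   ]
roll c [ 519.444 -256.737  179.11 ] at s 155 err holder [ 0.256 -0.088 -0.517] axis [ 0.778 -0.054  0.626] want [ 0.778 -0.053  0.625] F along axis -0.5680114413246453 Fh [-0.032 -0.156  0.418]
total [-0.035  0.297 -0.222] [0.001 0.014 0.007]  per row [-0.009  0.074 -0.055] [0.    0.003 0.002]
```

View pics/c10.png

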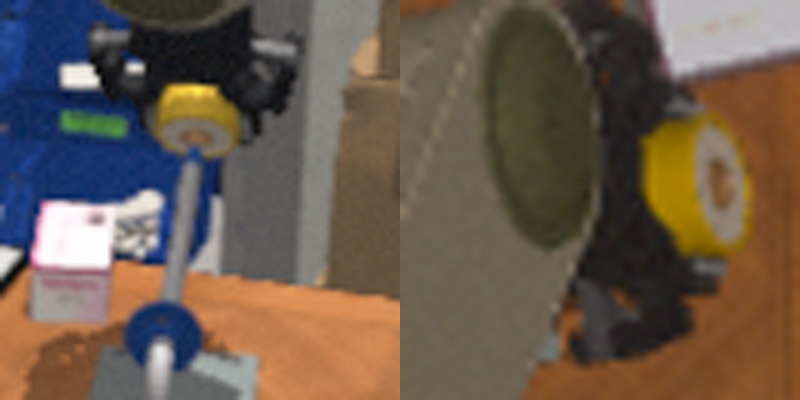

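The side crop shows the blue nose (193,155) pointing straight into the roll's core (195,138). Now I'll ease it on.

Call:
play_rows(
  deltas=[
    [-0.006,0.05,-0.037,0,0,0,-1],
    [-0.006,0.05,-0.037,0,0,0,-1],
    [-0.006,0.05,-0.037,0,0,0,-1],
    [-0.006,0.05,-0.037,0,0,0,-1],
    [-0.006,0.05,-0.037,0,0,0,-1],
    [-0.006,0.05,-0.037,0,0,0,-1],
    [0,0,0,0,0,0,-1],
  ],
  squeeze=30,
)

```text
time_s: 14.67
eef_pos: [522.1, -280.4, 123.9]
ee_rot: [0.248, 0.627, 0.705, -0.22]
force: [0.1, 0.1, -0.2]
grip_width: 0.635
```

```bash
python3 go.py 132 8
```

```text
t 14.8667 grip 0.6328297987015975 F [ 0.179 -0.508 -0.754] T [ 0.385  0.068 -0.026]
roll c [ 517.905 -244.543  169.862] at s 140 err holder [-0.334 -0.132 -0.383] axis [ 0.778 -0.054  0.626] want [ 0.778 -0.053  0.625] F along axis -0.061510712244617155 Fh [0.532 0.082 0.546]
total [-0.014  0.147 -0.116] [-0.     0.011  0.008]  per row [-0.002  0.018 -0.014] [-0.     0.001  0.001]
```

Call:
play_rows(
  deltas=[
    [-0.002,0.018,-0.014,0,0,0,-1],
    [-0.002,0.018,-0.014,0,0,0,-1],
    [-0.002,0.018,-0.014,0,0,0,-1],
    [-0.002,0.018,-0.014,0,0,0,-1],
    [-0.002,0.018,-0.014,0,0,0,-1],
    [-0.002,0.018,-0.014,0,0,0,-1],
    [-0.002,0.018,-0.014,0,0,0,-1],
    [-0.002,0.018,-0.014,0,0,0,-1],
  ],
)

```text
time_s: 15.53
eef_pos: [521.6, -275.0, 119.8]
ee_rot: [0.248, 0.627, 0.705, -0.22]
force: [0.4, 0.1, -0.5]
grip_width: 0.635
```

```bash
python3 go.py 126 8
```

```text
t 15.7333 grip 0.6348021831658426 F [ 0.295  0.209 -1.149] T [0.373 0.023 0.026]
roll c [ 517.217 -238.745  165.335] at s 132 err holder [ 0.068 -0.156  0.093] axis [ 0.778 -0.054  0.625] want [ 0.778 -0.053  0.625] F along axis -0.8535038059632583 Fh [-0.151  0.329  0.151]
total [-0.011  0.119 -0.096] [-0.001  0.01   0.008]  per row [-0.001  0.015 -0.012] [-0.     0.001  0.001]
```

Call:
play_rows(
  deltas=[
    [-0.002,0.02,-0.016,0,0,0,-1],
    [-0.002,0.02,-0.016,0,0,0,-1],
    [-0.002,0.02,-0.016,0,0,0,-1],
    [-0.002,0.02,-0.016,0,0,0,-1],
    [-0.002,0.02,-0.016,0,0,0,-1],
    [-0.002,0.02,-0.016,0,0,0,-1],
    [-0.002,0.02,-0.016,0,0,0,-1],
    [-0.002,0.02,-0.016,0,0,0,-1],
  ],
)

```text
time_s: 16.4
eef_pos: [520.9, -268.6, 114.7]
ee_rot: [0.248, 0.627, 0.705, -0.22]
force: [-0.5, -0.2, -0.9]
grip_width: 0.635
```

```bash
python3 go.py 116 8
```

```text
t 16.6 grip 0.6359794581086112 F [ 0.348 -0.065 -0.762] T [ 0.388  0.02  -0.017]
roll c [ 516.575 -232.336  160.192] at s 124 err holder [-0.121 -0.021 -0.047] axis [ 0.778 -0.054  0.625] want [ 0.778 -0.053  0.625] F along axis -0.39379878874542484 Fh [0.128 0.33  0.538]
total [-0.018  0.152 -0.124] [-0.001  0.01   0.008]  per row [-0.002  0.019 -0.015] [-0.     0.001  0.001]
```

Call:
play_rows(
  deltas=[
    [-0.003,0.03,-0.024,0,0,0,-1],
    [-0.003,0.03,-0.024,0,0,0,-1],
    [-0.003,0.03,-0.024,0,0,0,-1],
    [-0.003,0.03,-0.024,0,0,0,-1],
    [-0.003,0.03,-0.024,0,0,0,-1],
    [-0.003,0.03,-0.024,0,0,0,-1],
    [-0.003,0.03,-0.024,0,0,0,-1],
    [0,0,0,0,0,0,-1],
  ],
)

```text
time_s: 17.27
eef_pos: [520.0, -260.1, 107.8]
ee_rot: [0.248, 0.627, 0.705, -0.22]
force: [-0.9, 0.5, -1.0]
grip_width: 0.634
```

```bash
python3 go.py 104 8
```

```text
t 17.4667 grip 0.6390772608906836 F [ 0.157 -0.214 -0.738] T [ 0.374  0.047 -0.003]
roll c [ 515.761 -224.01   153.54 ] at s 113 err holder [0.11  0.142 0.181] axis [ 0.778 -0.054  0.626] want [ 0.778 -0.053  0.625] F along axis -0.28078364000859984 Fh [0.24  0.115 0.562]
total [-0.025  0.176 -0.145] [-0.     0.011  0.008]  per row [-0.003  0.022 -0.018] [-0.     0.001  0.001]
```

Call:
play_rows(
  deltas=[
    [-0.003,0.03,-0.024,0,0,0,-1],
    [-0.003,0.03,-0.024,0,0,0,-1],
    [-0.003,0.03,-0.024,0,0,0,-1],
    [-0.003,0.03,-0.024,0,0,0,-1],
    [-0.003,0.03,-0.024,0,0,0,-1],
    [-0.003,0.03,-0.024,0,0,0,-1],
    [-0.003,0.03,-0.024,0,0,0,-1],
    [-0.003,0.03,-0.024,0,0,0,-1],
  ],
)

```text
time_s: 18.13
eef_pos: [519.1, -250.6, 100.2]
ee_rot: [0.248, 0.627, 0.705, -0.22]
force: [0.5, -1.1, -0.9]
grip_width: 0.639
```

```bash
python3 go.py 96 8
```

```text
t 18.3333 grip 0.6393479684360484 F [-0.304 -0.211 -0.859] T [0.398 0.042 0.01 ]
roll c [ 514.759 -214.285  145.736] at s 101 err holder [-0.291  0.325 -0.117] axis [ 0.778 -0.054  0.625] want [ 0.778 -0.053  0.625] F along axis -0.40179024529932644 Fh [ 0.151 -0.338  0.441]
total [-0.019  0.088 -0.075] [-0.001  0.009  0.008]  per row [-0.002  0.011 -0.009] [-0.     0.001  0.001]
```

Call:
play_rows(
  deltas=[
    [0.012,0.002,0,0,0,0,-1],
    [0.012,0.002,0,0,0,0,-1],
    [0,0,0,0,0,0,-1],
    [0,0,0,0,0,0,-1],
  ],
)

```text
time_s: 18.67
eef_pos: [520.1, -250.6, 100.3]
ee_rot: [0.248, 0.627, 0.705, -0.22]
force: [0.3, -0.8, -0.5]
grip_width: 0.634
```

```bash
python3 go.py 96 8|head -2
```

```text
t 18.8667 grip 0.6359383396135048 F [ 0.286  0.017 -0.859] T [ 0.373  0.024 -0.006]
roll c [ 515.758 -214.29   145.897] at s 101 err holder [-0.101  1.306  0.044] axis [ 0.778 -0.054  0.626] want [ 0.778 -0.053  0.625] F along axis -0.5239143523274221 Fh [0.036 0.284 0.441]
```

Call:
play_rows(
  deltas=[
    [-0.012,-0.002,0,0,0,0,-1],
    [-0.012,-0.002,0,0,0,0,-1],
    [-0.012,-0.002,0,0,0,0,-1],
    [-0.012,-0.002,0,0,0,0,-1],
    [0,0,0,0,0,0,-1],
    [0,0,0,0,0,0,-1],
  ],
)

```text
time_s: 19.37
eef_pos: [518.1, -250.9, 100.3]
ee_rot: [0.248, 0.627, 0.705, -0.22]
force: [-0.6, -1.2, 0.2]
grip_width: 0.632
```

```bash
python3 go.py 96 8|head -2
```

```text
t 19.5667 grip 0.6372497989408368 F [ 0.207  0.027 -0.69 ] T [0.363 0.069 0.002]
roll c [ 513.828 -214.594  145.884] at s 101 err holder [-0.159 -0.647  0.031] axis [ 0.778 -0.054  0.626] want [ 0.778 -0.053  0.625] F along axis -0.4330782037922261 Fh [0.012 0.208 0.61 ]
```

Call:
play_rows(
  deltas=[
    [-0.008,-0.0015,0,0,0,0,-1],
    [-0.008,-0.0015,0,0,0,0,-1],
    [0,0,0,0,0,0,-1],
    [0,0,0,0,0,0,-1],
  ],
)

```text
time_s: 19.9
eef_pos: [517.5, -251.0, 100.3]
ee_rot: [0.248, 0.627, 0.705, -0.22]
force: [0.9, 0.7, -0.9]
grip_width: 0.633
```

```bash
python3 go.py 96 8|head -2
```

```text
t 20.1 grip 0.6342098566007515 F [ 0.235  0.323 -0.897] T [ 0.383  0.019 -0.023]
roll c [ 513.189 -214.711  145.886] at s 101 err holder [-0.163 -1.296  0.033] axis [ 0.778 -0.054  0.626] want [ 0.778 -0.053  0.625] F along axis -0.7892667980987773 Fh [-0.274  0.291  0.403]
```

Call:
play_rows(
  deltas=[
    [0.02,0.004,0,0,0,0,-1],
    [0.02,0.004,0,0,0,0,-1],
    [0,0.01,0.0125,0,0,0,-1],
    [0,0.01,0.0125,0,0,0,-1],
    [0,0,0,0,0,0,-1],
    [0,0,0,0,0,0,-1],
  ],
)

```text
time_s: 20.6
eef_pos: [519.0, -249.9, 101.2]
ee_rot: [0.248, 0.627, 0.705, -0.22]
force: [0.6, -2.1, -2.0]
grip_width: 0.632
```

```bash
python3 go.py 96 8|head -2
```

```text
t 20.8 grip 0.6384160123453293 F [ 0.267 -1.507 -2.53 ] T [0.342 0.035 0.011]
roll c [ 514.73  -213.626  146.786] at s 101 err holder [-0.944  0.42   0.933] axis [ 0.778 -0.054  0.625] want [ 0.778 -0.053  0.625] F along axis -0.3901065965322083 Fh [ 1.53  -0.017 -1.23 ]
```

Call:
play_rows(
  deltas=[
    [0,-0.01,-0.0125,0,0,0,-1],
    [0,-0.01,-0.0125,0,0,0,-1],
    [0,-0.01,-0.0125,0,0,0,-1],
    [0,-0.01,-0.0125,0,0,0,-1],
    [0,0,0,0,0,0,-1],
    [0,0,0,0,0,0,-1],
  ],
)

```text
time_s: 21.3
eef_pos: [519.1, -251.5, 99.3]
ee_rot: [0.248, 0.627, 0.705, -0.22]
force: [0.3, -0.1, -1.4]
grip_width: 0.629
```

```bash
python3 go.py 96 8
```

```text
t 21.5 grip 0.633738807479718 F [ 0.321  0.09  -0.806] T [0.359 0.03  0.004]
roll c [ 514.81  -215.182  144.913] at s 101 err holder [ 0.6   0.21 -0.94] axis [ 0.778 -0.054  0.626] want [ 0.778 -0.053  0.625] F along axis -0.5444245290191171 Fh [-0.029  0.332  0.494]
total [-0.02   0.111 -0.055] [-0.     0.012  0.009]  per row [-0.003  0.014 -0.007] [-0.     0.001  0.001]
```

```bash
python3 go.py 91 8 0 -.15 -.2
python3 - <<'E'
from go import *
# sensitivity: centre/axis shift in holder normal when a,b change by +-1.5deg with end fixed roughly
import plan,go
v0=plan.v.copy()
for da,db in((0,0),(1.5,-1.5),(-1.5,1.5)):
    plan.v[3:5]=v0[3:5]+np.deg2rad([da,db]); print(da,db,[(s,pose(s)[0].round(1),np.rad2deg(np.arcsin(pose(s)[1][2])).round(1)) for s in(90,70,52,35,17)])
E
```

```text
t 21.7 grip 0.6384773607694206 F [-0.452  0.281 -0.693] T [0.364 0.035 0.002]
roll c [ 514.791 -215.181  144.89 ] at s 101 err holder [ 0.449  0.219 -0.763] axis [ 0.778 -0.054  0.626] want [ 0.778 -0.053  0.625] F along axis -0.6928135479990593 Fh [-0.36  -0.392  0.607]
total [-0.031  0.204 -0.137] [-0.     0.011  0.009]  per row [-0.004  0.025 -0.017] [-0.     0.001  0.001]
0 0 [(90, array([ 513.5, -206.1,  139. ]), np.float64(38.7)), (70, array([ 511.6, -190.3,  126.9]), np.float64(37.0)), (52, array([ 509.7, -175.4,  117.3]), np.float64(28.3)), (35, array([ 507.7, -160. ,  110.8]), np.float64(17.8)), (17, array([ 504.7, -142.9,  106.6]), np.float64(8.6))]
1.5 -1.5 [(90, array([ 513.4, -205.8,  139.8]), np.float64(38.7)), (70, array([ 511.6, -190. ,  127.7]), np.float64(37.0)), (52, array([ 509.7, -175.1,  118. ]), np.float64(29.0)), (35, array([ 507.6, -159.9,  111.2]), np.float64(19.3)), (17, array([ 504.7, -142.9,  106.8]), np.float64(9.3))]
-1.5 1.5 [(90, array([ 513.5, -206.4,  138.1]), np.float64(38.7)), (70, array([ 511.6, -190.6,  126. ]), np.float64(37.0)), (52, array([ 509.8, -175.6,  116.6]), np.float64(27.6)), (35, array([ 507.7, -160.2,  110.4]), np.float64(16.3)), (17, array([ 504.7, -143. ,  106.5]), np.float64(7.9))]
```

Call:
play_rows(
  deltas=[
    [-0.004,0.025,-0.017,0,0,0,-1],
    [-0.004,0.025,-0.017,0,0,0,-1],
    [-0.004,0.025,-0.017,0,0,0,-1],
    [-0.004,0.025,-0.017,0,0,0,-1],
    [-0.004,0.025,-0.017,0,0,0,-1],
    [-0.004,0.025,-0.017,0,0,0,-1],
    [-0.004,0.025,-0.017,0,0,0,-1],
    [-0.004,0.025,-0.017,0,0,0,-1],
  ],
)

```text
time_s: 22.37
eef_pos: [517.8, -243.4, 93.8]
ee_rot: [0.248, 0.627, 0.705, -0.22]
force: [0.3, -0.4, -1.3]
grip_width: 0.636
```

```bash
python3 go.py 84 8 0 -.15 -.2
```

```text
t 22.5667 grip 0.6317870877404922 F [-0.201  0.399 -1.3  ] T [ 0.373  0.036 -0.013]
roll c [ 513.473 -207.068  139.34 ] at s 91 err holder [ 0.016 -0.1   -0.058] axis [ 0.778 -0.054  0.625] want [ 0.779 -0.053  0.625] F along axis -1.1405252814548787 Fh [-0.429 -0.123 -0.   ]
total [-0.014  0.138 -0.108] [0.006 0.01  0.008]  per row [-0.002  0.017 -0.013] [0.001 0.001 0.001]
```

Call:
play_rows(
  deltas=[
    [-0.002,0.017,-0.0135,0.001,0.001,0.001,-1],
    [-0.002,0.017,-0.0135,0.001,0.001,0.001,-1],
    [-0.002,0.017,-0.0135,0.001,0.001,0.001,-1],
    [-0.002,0.017,-0.0135,0.001,0.001,0.001,-1],
    [-0.002,0.017,-0.0135,0.001,0.001,0.001,-1],
    [-0.002,0.017,-0.0135,0.001,0.001,0.001,-1],
    [-0.002,0.017,-0.0135,0.001,0.001,0.001,-1],
    [-0.002,0.017,-0.0135,0.001,0.001,0.001,-1],
  ],
)

```text
time_s: 23.23
eef_pos: [517.2, -238.0, 89.5]
ee_rot: [0.248, 0.627, 0.706, -0.22]
force: [0.7, -0.0, -1.7]
grip_width: 0.641
```

```bash
python3 go.py 78 8 0 -.15 -.2
```

```text
t 23.4333 grip 0.6403665312464043 F [ 0.214  0.339 -0.6  ] T [0.373 0.064 0.018]
roll c [ 512.859 -201.711  135.083] at s 84 err holder [ 0.115 -0.083  0.029] axis [ 0.779 -0.053  0.625] want [ 0.783 -0.053  0.62 ] F along axis -0.6177121991772799 Fh [-0.293  0.273  0.7  ]
total [-0.014  0.128 -0.097] [0.058 0.01  0.   ]  per row [-0.002  0.016 -0.012] [0.007 0.001 0.   ]
```

Call:
play_rows(
  deltas=[
    [-0.002,0.016,-0.012,0.007,0.001,0,-1],
    [-0.002,0.016,-0.012,0.007,0.001,0,-1],
    [-0.002,0.016,-0.012,0.007,0.001,0,-1],
    [-0.002,0.016,-0.012,0.007,0.001,0,-1],
    [-0.002,0.016,-0.012,0.007,0.001,0,-1],
    [-0.002,0.016,-0.012,0.007,0.001,0,-1],
    [-0.002,0.016,-0.012,0.007,0.001,0,-1],
    [-0.002,0.016,-0.012,0.007,0.001,0,-1],
  ],
)

```text
time_s: 24.1
eef_pos: [516.6, -232.8, 85.7]
ee_rot: [0.246, 0.627, 0.706, -0.218]
force: [-0.1, -0.5, -1.4]
grip_width: 0.632
```

```bash
python3 go.py 72 8 0 -.15 -.2
```

```text
t 24.3 grip 0.6343968295722976 F [ 0.098  0.047 -0.008] T [0.353 0.042 0.012]
roll c [ 512.264 -196.862  131.46 ] at s 78 err holder [-0.007 -0.09   0.053] axis [ 0.783 -0.053  0.62 ] want [ 0.792 -0.054  0.608] F along axis -0.03264824596145832 Fh [-0.028  0.105  1.292]
total [-0.014  0.137 -0.105] [0.145 0.019 0.   ]  per row [-0.002  0.017 -0.013] [0.018 0.002 0.   ]
```

Call:
play_rows(
  deltas=[
    [-0.002,0.018,-0.0125,0.018,0.002,0,-1],
    [-0.002,0.018,-0.0125,0.018,0.002,0,-1],
    [-0.002,0.018,-0.0125,0.018,0.002,0,-1],
    [-0.002,0.018,-0.0125,0.018,0.002,0,-1],
    [-0.002,0.017,-0.0125,0.018,0.002,0,-1],
    [-0.002,0.017,-0.0125,0.018,0.002,0,-1],
    [-0.002,0.017,-0.0125,0.018,0.002,0,-1],
    [-0.002,0.017,-0.0125,0.018,0.002,0,-1],
  ],
)

```text
time_s: 24.97
eef_pos: [515.9, -227.2, 81.7]
ee_rot: [0.24, 0.629, 0.708, -0.213]
force: [0.3, -0.7, -0.3]
grip_width: 0.641
```

```bash
python3 go.py 66 8 0 -.05 0
```

```text
t 25.1667 grip 0.6390605696860033 F [ 0.445 -0.513 -0.621] T [0.369 0.046 0.   ]
roll c [ 511.693 -191.977  128.027] at s 72 err holder [-0.026 -0.09   0.013] axis [ 0.792 -0.054  0.608] want [ 0.81  -0.055  0.583] F along axis 0.06863142376839063 Fh [0.586 0.343 0.679]
total [-0.017  0.158 -0.111] [0.29  0.038 0.001]  per row [-0.002  0.02  -0.014] [0.036 0.005 0.   ]
```

Call:
play_rows(
  deltas=[
    [-0.002,0.02,-0.014,0.036,0.005,0,-1],
    [-0.002,0.02,-0.014,0.036,0.005,0,-1],
    [-0.002,0.02,-0.014,0.036,0.005,0,-1],
    [-0.002,0.02,-0.014,0.036,0.005,0,-1],
    [-0.002,0.02,-0.014,0.036,0.005,0,-1],
    [-0.002,0.02,-0.014,0.036,0.005,0,-1],
    [-0.002,0.02,-0.014,0.036,0.005,0,-1],
    [-0.002,0.02,-0.014,0.036,0.005,0,-1],
  ],
)

```text
time_s: 25.83
eef_pos: [515.3, -220.8, 77.2]
ee_rot: [0.229, 0.632, 0.712, -0.204]
force: [-0.1, -0.4, -0.6]
grip_width: 0.639
```

```bash
python3 go.py 61 8 0 -.05 0
```

```text
t 26.0333 grip 0.6387739082281196 F [ 0.02   0.183 -0.745] T [ 0.347  0.048 -0.001]
roll c [ 511.269 -187.028  124.641] at s 66 err holder [-0.04   0.077  0.006] axis [ 0.81  -0.055  0.584] want [ 0.832 -0.056  0.552] F along axis -0.5801549284792578 Fh [-0.176  0.054  0.555]
total [-0.019  0.147 -0.1  ] [0.361 0.041 0.001]  per row [-0.002  0.018 -0.013] [0.045 0.005 0.   ]
```

Call:
play_rows(
  deltas=[
    [-0.002,0.018,-0.013,0.045,0.005,0,-1],
    [-0.002,0.018,-0.013,0.045,0.005,0,-1],
    [-0.002,0.018,-0.013,0.045,0.005,0,-1],
    [-0.002,0.018,-0.0125,0.045,0.005,0,-1],
    [-0.003,0.018,-0.0125,0.045,0.005,0,-1],
    [-0.003,0.018,-0.0125,0.045,0.005,0,-1],
    [-0.003,0.019,-0.0125,0.045,0.005,0,-1],
    [-0.003,0.019,-0.0125,0.045,0.005,0,-1],
  ],
)

```text
time_s: 26.7
eef_pos: [514.5, -215.0, 73.1]
ee_rot: [0.216, 0.636, 0.716, -0.191]
force: [0.2, -0.3, -0.7]
grip_width: 0.638
```

```bash
python3 go.py 55 8 0 -.05 0
```

```text
t 26.9 grip 0.6332595804546027 F [ 0.025 -0.209 -0.61 ] T [ 0.365  0.07  -0.017]
roll c [ 510.66  -183.021  121.843] at s 61 err holder [ 0.039 -0.059 -0.048] axis [ 0.832 -0.057  0.552] want [ 0.864 -0.059  0.501] F along axis -0.16118730151313346 Fh [ 0.21  -0.014  0.69 ]
total [-0.023  0.201 -0.123] [0.574 0.07  0.002]  per row [-0.003  0.025 -0.015] [0.072 0.009 0.   ]
```

Call:
play_rows(
  deltas=[
    [-0.003,0.025,-0.016,0.071,0.009,0,-1],
    [-0.003,0.025,-0.016,0.071,0.009,0,-1],
    [-0.003,0.025,-0.0155,0.071,0.009,0,-1],
    [-0.003,0.025,-0.0155,0.072,0.009,0,-1],
    [-0.003,0.025,-0.015,0.072,0.009,0,-1],
    [-0.003,0.025,-0.015,0.072,0.009,0,-1],
    [-0.003,0.025,-0.015,0.072,0.009,0,-1],
    [-0.002,0.026,-0.015,0.073,0.009,0,-1],
  ],
)

```text
time_s: 27.57
eef_pos: [513.5, -206.9, 68.2]
ee_rot: [0.194, 0.641, 0.722, -0.172]
force: [-0.5, -1.0, -0.9]
grip_width: 0.637
```

```bash
python3 go.py 49 8 0 -.05 0
```

```text
t 27.7667 grip 0.6349688538654898 F [-0.138 -0.02  -1.016] T [0.284 0.041 0.014]
roll c [ 510.133 -177.984  118.805] at s 55 err holder [0.026 0.016 0.038] axis [ 0.864 -0.059  0.501] want [ 0.895 -0.057  0.443] F along axis -0.5056865435488945 Fh [-0.006 -0.14   0.284]
total [-0.026  0.214 -0.115] [0.618 0.073 0.039]  per row [-0.003  0.027 -0.014] [0.077 0.009 0.005]
```

Call:
play_rows(
  deltas=[
    [-0.003,0.026,-0.015,0.077,0.009,0.004,-1],
    [-0.003,0.026,-0.015,0.077,0.009,0.004,-1],
    [-0.003,0.026,-0.015,0.077,0.009,0.005,-1],
    [-0.003,0.027,-0.0145,0.077,0.009,0.005,-1],
    [-0.003,0.027,-0.0145,0.077,0.009,0.005,-1],
    [-0.003,0.027,-0.014,0.077,0.009,0.005,-1],
    [-0.004,0.027,-0.014,0.077,0.009,0.005,-1],
    [-0.004,0.028,-0.013,0.078,0.01,0.006,-1],
  ],
)

```text
time_s: 28.43
eef_pos: [512.5, -198.4, 63.6]
ee_rot: [0.17, 0.645, 0.729, -0.151]
force: [0.7, 0.5, -1.3]
grip_width: 0.637
```

```bash
python3 go.py 43 8 0 -.05 0
```

```text
t 28.6333 grip 0.635267924164113 F [ 0.092 -0.038 -1.063] T [ 0.264  0.002 -0.014]
roll c [ 509.363 -172.77   116.012] at s 49 err holder [-0.003  0.007  0.025] axis [ 0.895 -0.057  0.443] want [ 0.922 -0.05   0.384] F along axis -0.4276049685980855 Fh [0.054 0.084 0.237]
total [-0.022  0.221 -0.101] [0.62  0.08  0.097]  per row [-0.003  0.028 -0.013] [0.077 0.01  0.012]
```

Call:
play_rows(
  deltas=[
    [-0.003,0.027,-0.0135,0.077,0.01,0.01,-1],
    [-0.003,0.027,-0.0135,0.077,0.01,0.01,-1],
    [-0.003,0.027,-0.013,0.077,0.01,0.012,-1],
    [-0.003,0.028,-0.013,0.077,0.01,0.012,-1],
    [-0.003,0.028,-0.0125,0.078,0.01,0.012,-1],
    [-0.003,0.028,-0.0125,0.078,0.01,0.013,-1],
    [-0.002,0.028,-0.012,0.078,0.01,0.014,-1],
    [-0.002,0.028,-0.011,0.078,0.01,0.014,-1],
  ],
)

```text
time_s: 29.3
eef_pos: [511.7, -189.5, 59.6]
ee_rot: [0.147, 0.646, 0.738, -0.129]
force: [-0.3, -0.5, -0.3]
grip_width: 0.638
```

```bash
python3 go.py 37 8 0 -.05 0
```

```text
t 29.5 grip 0.6342434493979854 F [ 0.088  0.43  -0.793] T [ 0.221  0.044 -0.005]
roll c [ 508.697 -167.42   113.559] at s 43 err holder [ 0.009  0.031 -0.008] axis [ 0.922 -0.05   0.384] want [ 0.946 -0.037  0.323] F along axis -0.68727582797467 Fh [-0.407  0.166  0.507]
total [-0.024  0.225 -0.087] [0.61  0.086 0.139]  per row [-0.003  0.028 -0.011] [0.076 0.011 0.017]
```

Call:
play_rows(
  deltas=[
    [-0.003,0.028,-0.0115,0.077,0.011,0.016,-1],
    [-0.003,0.028,-0.0115,0.077,0.011,0.017,-1],
    [-0.003,0.028,-0.0115,0.077,0.011,0.017,-1],
    [-0.003,0.028,-0.011,0.076,0.011,0.017,-1],
    [-0.003,0.028,-0.011,0.076,0.011,0.018,-1],
    [-0.003,0.028,-0.0105,0.076,0.011,0.018,-1],
    [-0.003,0.028,-0.01,0.076,0.01,0.018,-1],
    [-0.003,0.029,-0.01,0.076,0.01,0.018,-1],
  ],
)

```text
time_s: 30.17
eef_pos: [510.7, -180.5, 56.1]
ee_rot: [0.124, 0.644, 0.747, -0.107]
force: [-0.7, -0.2, -0.9]
grip_width: 0.634
```

```bash
python3 go.py 31 8 0 -.05 0
```

```text
t 30.3667 grip 0.6397262913383391 F [ 0.444  0.061 -0.625] T [ 0.232  0.029 -0.001]
roll c [ 507.911 -161.936  111.392] at s 37 err holder [-0.011 -0.017 -0.037] axis [ 0.946 -0.037  0.323] want [ 0.963 -0.023  0.27 ] F along axis -0.19720165338342027 Fh [0.023 0.448 0.675]
total [-0.027  0.217 -0.069] [0.526 0.081 0.14 ]  per row [-0.003  0.027 -0.009] [0.066 0.01  0.018]
```

Call:
play_rows(
  deltas=[
    [-0.003,0.027,-0.0095,0.068,0.01,0.017,-1],
    [-0.003,0.027,-0.0095,0.068,0.01,0.017,-1],
    [-0.003,0.027,-0.009,0.067,0.01,0.018,-1],
    [-0.003,0.027,-0.009,0.066,0.01,0.018,-1],
    [-0.003,0.027,-0.0085,0.065,0.01,0.018,-1],
    [-0.004,0.027,-0.0085,0.064,0.01,0.018,-1],
    [-0.004,0.027,-0.008,0.064,0.01,0.017,-1],
    [-0.004,0.028,-0.007,0.064,0.01,0.017,-1],
  ],
)

```text
time_s: 31.03
eef_pos: [509.6, -171.9, 53.3]
ee_rot: [0.104, 0.641, 0.755, -0.088]
force: [0.5, 0.2, -1.4]
grip_width: 0.635
```

```bash
python3 go.py 25 8 0 -.05 0
```

```text
t 31.2333 grip 0.6355817041470092 F [-0.091  0.137 -0.861] T [0.173 0.024 0.024]
roll c [ 507.043 -156.347  109.586] at s 31 err holder [-0.024  0.005  0.007] axis [ 0.963 -0.024  0.27 ] want [ 0.976 -0.011  0.219] F along axis -0.377372582789314 Fh [-0.152 -0.064  0.439]
total [-0.033  0.216 -0.056] [0.495 0.085 0.126]  per row [-0.004  0.027 -0.007] [0.062 0.011 0.016]
```

Call:
play_rows(
  deltas=[
    [-0.004,0.027,-0.008,0.062,0.011,0.016,-1],
    [-0.004,0.027,-0.0075,0.062,0.011,0.016,-1],
    [-0.004,0.027,-0.0075,0.062,0.011,0.016,-1],
    [-0.004,0.027,-0.007,0.062,0.011,0.016,-1],
    [-0.004,0.027,-0.007,0.062,0.011,0.016,-1],
    [-0.004,0.027,-0.0065,0.062,0.01,0.016,-1],
    [-0.004,0.027,-0.0065,0.062,0.01,0.015,-1],
    [-0.005,0.027,-0.006,0.061,0.01,0.015,-1],
  ],
)

```text
time_s: 31.9
eef_pos: [508.3, -163.2, 51.1]
ee_rot: [0.084, 0.639, 0.762, -0.071]
force: [-0.0, 0.4, -0.7]
grip_width: 0.635
```

```bash
python3 go.py 18 8 0 -.05 0
```

```text
t 32.1 grip 0.6313969789030459 F [ 0.095 -0.085 -1.276] T [ 0.164  0.03  -0.004]
roll c [ 506.043 -150.682  108.096] at s 25 err holder [-0.001  0.001 -0.003] axis [ 0.976 -0.011  0.219] want [ 0.987 -0.001  0.158] F along axis -0.1816900754705044 Fh [0.101 0.078 0.024]
total [-0.043  0.256 -0.05 ] [0.586 0.107 0.095]  per row [-0.005  0.032 -0.006] [0.073 0.013 0.012]
```

Call:
play_rows(
  deltas=[
    [-0.005,0.032,-0.0075,0.073,0.013,0.013,-1],
    [-0.005,0.032,-0.007,0.073,0.013,0.013,-1],
    [-0.005,0.032,-0.007,0.073,0.013,0.012,-1],
    [-0.005,0.032,-0.0065,0.073,0.013,0.012,-1],
    [-0.005,0.032,-0.006,0.073,0.013,0.012,-1],
    [-0.006,0.032,-0.006,0.073,0.014,0.011,-1],
    [-0.006,0.032,-0.005,0.074,0.014,0.011,-1],
    [-0.006,0.032,-0.005,0.074,0.014,0.011,-1],
  ],
)

```text
time_s: 32.77
eef_pos: [506.6, -152.9, 49.1]
ee_rot: [0.061, 0.637, 0.767, -0.05]
force: [0.2, -0.7, -0.3]
grip_width: 0.64
```

```bash
python3 go.py 10 8 0 -.05 0
```

```text
t 32.9667 grip 0.6385299427575729 F [ 0.083  0.013 -0.885] T [ 0.116  0.017 -0.009]
roll c [ 504.862 -143.981  106.797] at s 18 err holder [ 0.018 -0.007  0.009] axis [ 0.987 -0.001  0.158] want [0.996 0.    0.093] F along axis -0.13742084079848593 Fh [0.003 0.084 0.415]
total [-0.052  0.287 -0.038] [0.615 0.116 0.012]  per row [-0.006  0.036 -0.005] [0.077 0.014 0.002]
```

Call:
play_rows(
  deltas=[
    [-0.006,0.036,-0.0065,0.077,0.014,0.002,-1],
    [-0.006,0.036,-0.006,0.077,0.014,0.002,-1],
    [-0.006,0.036,-0.0055,0.077,0.014,0.002,-1],
    [-0.006,0.036,-0.005,0.077,0.014,0.002,-1],
    [-0.007,0.036,-0.0045,0.077,0.014,0.001,-1],
    [-0.007,0.036,-0.004,0.077,0.015,0.001,-1],
    [-0.007,0.036,-0.0035,0.077,0.015,0.001,-1],
    [-0.007,0.036,-0.003,0.077,0.015,0.001,-1],
  ],
)

```text
time_s: 33.63
eef_pos: [504.5, -141.4, 47.6]
ee_rot: [0.036, 0.638, 0.769, -0.029]
force: [0.4, -1.0, -0.7]
grip_width: 0.636
```

```bash
python3 go.py 1 8 0 -.05 0
```

```text
t 33.8333 grip 0.633163297508905 F [ 0.089  0.188 -0.783] T [ 0.021  0.002 -0.002]
roll c [ 503.482 -136.198  105.766] at s 10 err holder [-0.022 -0.003  0.021] axis [ 0.996 -0.     0.093] want [0.999 0.    0.038] F along axis -0.2401345695351364 Fh [-0.168  0.122  0.517]
total [-0.056  0.298 -0.023] [0.516 0.099 0.001]  per row [-0.007  0.037 -0.003] [0.064 0.012 0.   ]
```

Call:
play_rows(
  deltas=[
    [-0.007,0.037,-0.004,0.066,0.012,0,-1],
    [-0.007,0.037,-0.004,0.066,0.012,0,-1],
    [-0.007,0.037,-0.003,0.065,0.012,0,-1],
    [-0.007,0.037,-0.003,0.064,0.012,0,-1],
    [-0.007,0.037,-0.003,0.064,0.012,0,-1],
    [-0.007,0.037,-0.002,0.064,0.013,0,-1],
    [-0.007,0.038,-0.002,0.064,0.013,0,-1],
    [-0.007,0.038,-0.002,0.063,0.013,0,-1],
  ],
)

```text
time_s: 34.5
eef_pos: [502.2, -129.5, 46.7]
ee_rot: [0.014, 0.638, 0.77, -0.012]
force: [-0.1, -0.2, -0.9]
grip_width: 0.636
```

```bash
python3 go.py -12 8 0 0 0
```

```text
t 34.7 grip 0.6356600133050614 F [ 0.131  0.099 -0.593] T [0.015 0.026 0.009]
roll c [ 501.836 -127.384  105.041] at s 1 err holder [-0.007  0.005 -0.014] axis [ 0.999 -0.     0.038] want [ 1.    -0.     0.003] F along axis -0.09520173543379862 Fh [-0.073  0.147  0.707]
total [-0.07   0.369 -0.012] [0.332 0.062 0.001]  per row [-0.009  0.046 -0.002] [0.041 0.008 0.   ]
```

Call:
play_rows(
  deltas=[
    [-0.009,0.046,-0.002,0.055,0.01,0,-1],
    [-0.009,0.046,-0.002,0.055,0.01,0,-1],
    [-0.009,0.046,-0.002,0.05,0.01,0,-1],
    [-0.009,0.046,-0.002,0.045,0.008,0,-1],
    [-0.009,0.046,-0.001,0.04,0.007,0,-1],
    [-0.009,0.046,-0.001,0.04,0.007,0,-1],
    [-0.008,0.046,-0.001,0.03,0.006,0,-1],
    [-0.008,0.046,-0.001,0.02,0.004,0,-1],
  ],
)

```text
time_s: 35.37
eef_pos: [499.4, -114.7, 46.2]
ee_rot: [0.001, 0.638, 0.77, -0.001]
force: [0.6, 0.2, -1.3]
grip_width: 0.636
```

```bash
python3 go.py -33 8 0 0 0
```

```text
t 35.5667 grip 0.6360747308325078 F [ 0.213 -0.021 -1.099] T [-0.002 -0.027 -0.008]
roll c [ 499.384 -114.565  104.603] at s -12 err holder [-0.079 -0.028  0.007] axis [1.    0.    0.003] want [1. 0. 0.] F along axis 0.05672703994591049 Fh [0.06  0.205 0.201]
total [-0.097  0.518 -0.003] [ 0.024  0.005 -0.001]  per row [-0.012  0.065 -0.   ] [ 0.003  0.001 -0.   ]
```

Call:
play_rows(
  deltas=[
    [-0.012,0.065,0,0.003,0,0,-1],
    [-0.012,0.065,0,0.003,0,0,-1],
    [-0.012,0.065,0,0.003,0,0,-1],
    [-0.012,0.065,0,0.003,0,0,-1],
    [-0.012,0.065,0,0.003,0,0,-1],
    [-0.012,0.065,0,0.003,0,0,-1],
    [-0.012,0.064,0,0.003,0,0,-1],
    [-0.012,0.064,0,0.003,0,0,-1],
  ],
)

```text
time_s: 36.23
eef_pos: [495.5, -93.9, 46.2]
ee_rot: [0.0, 0.638, 0.77, 0.0]
force: [0.6, 0.2, -0.7]
grip_width: 0.635
```

Call:
play_rows(
  deltas=[
    [-0.003,0.018,0,0,0,0,-1],
    [-0.003,0.018,0,0,0,0,-1],
    [-0.003,0.018,0,0,0,0,-1],
    [-0.003,0.018,0,0,0,0,-1],
    [-0.003,0.018,0,0,0,0,-1],
    [-0.003,0.018,0,0,0,0,-1],
    [0,0,0,0,0,0,-1],
  ],
)

```text
time_s: 36.82
eef_pos: [494.9, -89.8, 46.2]
ee_rot: [0.0, 0.638, 0.77, 0.0]
force: [-0.7, 0.2, -0.3]
grip_width: 0.632
```

```bash
python3 go.py -40 8 0 0 0
```

```text
t 37.0167 grip 0.6373863345034676 F [-0.     0.285 -0.614] T [ 0.016 -0.005 -0.013]
roll c [494.869 -89.867 104.616] at s -37 err holder [-0.185  0.116  0.116] axis [ 1. -0.  0.] want [ 1. -0.  0.] F along axis -0.27988286300463755 Fh [-0.28   0.052  0.686]
total [-0.017  0.069 -0.003] [0.001 0.005 0.   ]  per row [-0.002  0.009 -0.   ] [0.    0.001 0.   ]
```

Call:
play_rows(
  deltas=[
    [-0.002,0.01,0,0,0,0,-1],
    [-0.002,0.01,0,0,0,0,-1],
    [-0.002,0.01,0,0,0,0,-1],
    [-0.002,0.01,0,0,0,0,-1],
    [0,0,0,0,0,0,-1],
  ],
)

```text
time_s: 37.43
eef_pos: [494.6, -88.2, 46.2]
ee_rot: [0.0, 0.638, 0.77, 0.0]
force: [0.0, 0.5, -1.8]
grip_width: 0.635
```

Call:
play_rows(
  deltas=[
    [-0.002,0.01,0,0,0,0,-1],
    [-0.002,0.01,0,0,0,0,-1],
    [-0.002,0.01,0,0,0,0,-1],
    [0,0,0,0,0,0,-1],
  ],
)

```text
time_s: 37.77
eef_pos: [494.3, -87.0, 46.2]
ee_rot: [0.0, 0.638, 0.77, 0.0]
force: [-1.1, 0.0, -0.9]
grip_width: 0.634
```

```bash
python3 go.py -41 8 0 0 0
```

```text
t 37.9667 grip 0.6405716293389129 F [-0.101  0.424 -0.839] T [ 0.019  0.009 -0.029]
roll c [494.303 -87.054 104.616] at s -40 err holder [-0.055  0.081  0.116] axis [ 1. -0.  0.] want [1. 0. 0.] F along axis -0.43533143290494025 Fh [-0.435 -0.02   0.461]
total [-0.007  0.023 -0.003] [0.001 0.005 0.   ]  per row [-0.001  0.003 -0.   ] [0.    0.001 0.   ]
```

Call:
play_rows(
  deltas=[
    [-0.002,0.01,0,0,0,0,-1],
    [-0.002,0.01,0,0,0,0,-1],
    [-0.002,0.01,0,0,0,0,-1],
    [0,0,0,0,0,0,-1],
  ],
)

```text
time_s: 38.3
eef_pos: [494.3, -86.6, 46.3]
ee_rot: [0.001, 0.638, 0.77, -0.0]
force: [-0.1, -4.8, -2.3]
grip_width: 0.634
```

```bash
python3 go.py -41 8|head -2
```

```text
t 38.5 grip 0.6395838465147258 F [ 0.268 -5.538 -2.008] T [-0.805 -0.039 -0.022]
roll c [494.229 -86.542 104.681] at s -41 err holder [0.428 0.104 0.181] axis [ 1.    -0.     0.002] want [1. 0. 0.] F along axis 5.4917764348994 Fh [ 5.492 -0.763 -0.708]
```

Call:
play_rows(
  deltas=[
    [-0.001,0.007,0,0,0,0,-1],
    [-0.001,0.006,0,0,0,0,-1],
    [-0.001,0.006,0,0,0,0,-1],
    [0,0,0,0,0,0,-1],
  ],
)

```text
time_s: 38.83
eef_pos: [494.3, -86.7, 46.3]
ee_rot: [0.001, 0.638, 0.77, -0.001]
force: [0.3, -10.3, -3.3]
grip_width: 0.635
```

```bash
python3 go.py -41 8|head -2
```

```text
t 39.0333 grip 0.6335091582527661 F [ 0.006 -9.828 -3.343] T [-1.472 -0.022 -0.012]
roll c [494.225 -86.496 104.722] at s -41 err holder [0.383 0.108 0.222] axis [ 1.    -0.     0.003] want [1. 0. 0.] F along axis 9.658199826291831 Fh [ 9.658 -1.817 -2.043]
```

Call:
play_rows(
  deltas=[
    [0.003,-0.016,0,0,0,0,-1],
    [0,0,-0.015,0,0,0,-1],
    [0,0,-0.013,0,0,0,-1],
    [0,0,0,0,0,0,-1],
  ],
)

```text
time_s: 39.37
eef_pos: [494.6, -86.6, 45.5]
ee_rot: [0.001, 0.638, 0.77, -0.0]
force: [0.7, -6.5, 0.1]
grip_width: 0.636
```

```bash
python3 go.py -41 8|head -2
```

```text
t 39.5667 grip 0.6340149969934409 F [ 0.481 -5.368  1.16 ] T [-0.811 -0.018 -0.013]
roll c [494.506 -86.479 103.924] at s -41 err holder [ 0.418  0.388 -0.576] axis [ 1.    -0.     0.002] want [1. 0. 0.] F along axis 5.364102647171116 Fh [ 5.364 -0.523  2.46 ]
```

Call:
play_rows(
  deltas=[
    [0,0,0,0,0,0,0.28],
    [0,0,0,0,0,0,0.32],
    [0,0,0,0,0,0,0.4],
    [0,0,0,0,0,0,0.55],
    [0,0,0,0,0,0,0.7],
    [0,0,0,0,0,0,0.7],
    [0,0,0,0,0,0,0.7],
    [0,0,0,0,0,0,0.7],
  ],
)

```text
time_s: 40.23
eef_pos: [494.1, -85.7, 45.1]
ee_rot: [0.0, 0.638, 0.77, 0.0]
force: [0.2, -0.4, -0.0]
grip_width: 0.85
```

Run:
```python
from h import *
d=save('side','side11');t=save('top','top11');s=sensors.sense();print(s['time_s'],s['eef_pos'],s['grip_width'],s['force'])
A=cv2.resize(d['pixels'][150:220,300:360],(514,600),interpolation=2)
cv2.imwrite('pics/c11.png',A[:,:,::-1])
```

```text
40.3333 [494.11435607 -85.71849314  45.10175339] 0.8471919758338451 [-0.28013604 -0.85502261 -0.68995458]
```

View pics/c11.png

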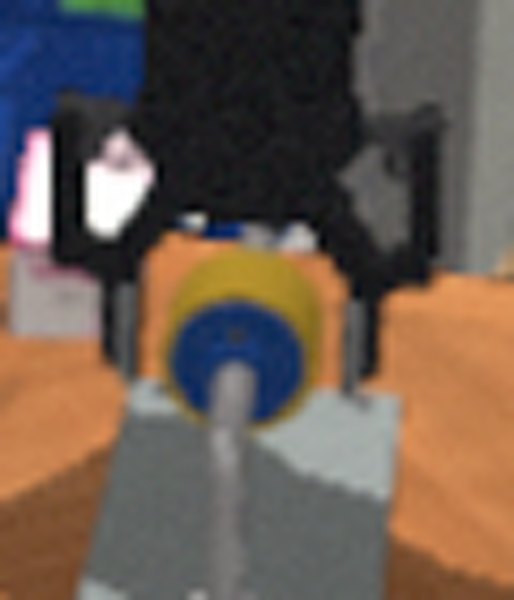

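The crop shows the fingers (125,330 and 355,345) clear of the roll (240,330), which hangs right behind the blue disc (238,355). I'll withdraw straight up.

Call:
play_rows(
  deltas=[
    [0,0,0.1,0,0,0,0.7],
    [0,0,0.3,0,0,0,0.7],
    [0,0,0.5,0,0,0,0.7],
    [0,0,0.7,0,0,0,0.7],
    [0,0,0.8,0,0,0,0.7],
    [0,0,0.8,0,0,0,0.7],
    [0,0,0.8,0,0,0,0.7],
    [0,0,0.8,0,0,0,0.7],
  ],
)

```text
time_s: 41.0
eef_pos: [493.7, -85.6, 239.2]
ee_rot: [0.0, 0.638, 0.77, 0.0]
force: [-0.1, -0.8, 0.2]
grip_width: 0.848
```

Call:
play_rows(
  deltas=[
    [-0.8,0,0.2,0,0,0,0.7],
    [-0.8,0,0,0,0,0,0.7],
    [-0.8,0,0,0,0,0,0.7],
    [-0.8,0,0,0,0,0,0.7],
    [0,0,0,0,0,0,0.7],
    [0,0,0,0,0,0,0.7],
  ],
)

```text
time_s: 41.5
eef_pos: [365.6, -85.8, 245.8]
ee_rot: [0.001, 0.639, 0.77, 0.0]
force: [0.3, 1.0, 0.3]
grip_width: 0.848
```

Run:
```python
from fit import *
np.set_printoptions(suppress=True,precision=1)
v=np.load('v.npy'); iz=R.from_euler('z',v[2]).inv()
for r in range(2):
  for n,k in(('side',6),('top',9)):
    c=save(n,n+'12'+str(r));P=cloud(c);h=cv2.cvtColor(c['pixels'],cv2.COLOR_RGB2HSV)
    q=P-v[k:k+3]; q=iz.apply((q-[*v[:2],0]).reshape(-1,3)).reshape(q.shape)
    m=(h[...,0]>18)&(h[...,0]<36)&(h[...,1]>110)&(np.linalg.norm(q-[-36,0,104],axis=-1)<70); w=q[m]
    f=least_squares(lambda o:(lambda a,rr:np.where((a<0)&(rr<0),np.maximum(a,rr),np.hypot(np.maximum(a,0),np.maximum(rr,0))))(abs(w[:,0]-o[0])-20,np.hypot(w[:,1]-o[1],w[:,2]-o[2])-28)/2,[-36,0,103.5],loss='soft_l1')
    print(n,m.sum(),'holder-frame centre',f.x)
for n in('side','top'):
    a=load(n+'1');b=load(n+'120')
    for nm,uv in():pass
for f in('side1','side120','top1','top120'):
    P=cloud(load(f)); h=cv2.cvtColor(load(f)['pixels'],cv2.COLOR_RGB2HSV)
    for nm,a,b,lo,hi in(('green',40,80,[440,110],[520,200]),('marker',100,125,[370,-20],[430,40])):
        m=(h[...,0]>a)&(h[...,0]<b)&(h[...,1]>120)&np.all(P[...,:2]>lo,-1)&np.all(P[...,:2]<hi,-1)&(P[...,2]>4); print(f,nm,m.sum(),P[m].mean(0))
t=load('top120')['pixels'][155:260,195:435]; cv2.imwrite('pics/c12.png',cv2.resize(t,None,fx=3.3,fy=3.3,interpolation=2)[:,:,::-1])
s=sensors.sense();print(s['time_s'],s['eef_pos'],s['force'])
```

```text
side 106 holder-frame centre [-37.3   0.1 102.4]
top 169 holder-frame centre [-33.5  -1.2 103.3]
side 104 holder-frame centre [-37.2   0.2 102.4]
top 164 holder-frame centre [-37.2  -0.5 103.3]
side1 green 256 [470.5 177.4  48.6]
side1 marker 42 [403.6  12.   14.2]
side120 green 302 [470.6 178.6  44.6]
side120 marker 43 [403.4  11.8  14. ]
top1 green 167 [473.4 155.4  54.5]
top1 marker 32 [402.7   1.7  17.9]
top120 green 169 [473.5 155.5  54.6]
top120 marker 33 [402.8   1.9  18.2]
41.7 [366.8 -85.8 245. ] [-1.  -0.   0.1]
```

View pics/c12.png

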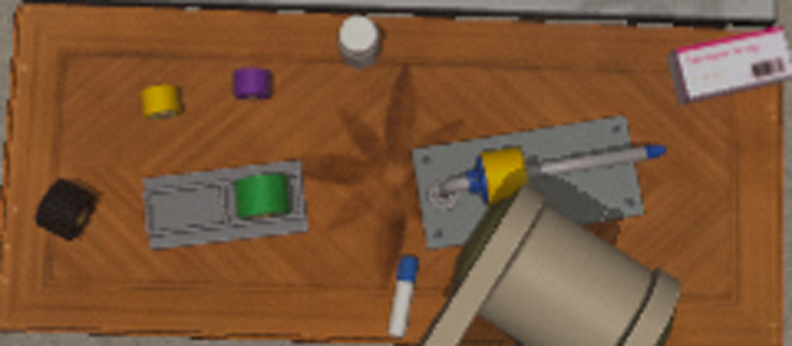

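The yellow roll (503,172) sits right against the blue stop (477,182). The green roll, bottle, carton and marker are where they were, so I'll hand the job in.

```bash
python3 -c "
from rig import order; print(order.finish_job())"
```

```text
the job is handed in; nothing more can be done
None
```

The yellow roll now hangs by itself on the level arm against the blue stop plate, and I handed the job in at about 42 s of the 72 s allowed. The hand-in reports no verdict.

**What I did:**
- **Rod shape:** I fitted it from both depth cameras, which gave a rise of about 38.7° and a lean of about 4°. I checked the fit by feel on the straight part of the upturn.
- **Threading:** I took the roll over the nose and round the bend in steps of about 6 mm. The readings there showed no more than about 1 N of contact, apart from about 2 N in that deliberate check, against the limit of 10 N. I only read the force at the end of each step.
- **Seating:** I slid it along the arm until the stop pushed back with about 10 N (limit 25 N), then eased off, let go and withdrew.

**What went wrong on the way:** The first two grips failed. I had taken the rolls' axis to run along the trough when it runs across it. The real fingertips were also about 40 mm farther back than the reported tool point. I corrected for both and re-gripped.

**Last checks:**
- **Roll position:** In the holder's frame the camera fits put it at x -37.2 to -37.3 mm, y -0.5 to 0.2 mm and z 102.4 to 103.3 mm, which is inside the limits. One fit from the top camera disagreed, giving x -33.5 mm and y -1.2 mm; that is also inside the limits, and a repeat gave -37.2 mm.
- **Other things:** The green roll and marker measured unmoved by the top camera. The side camera put the green roll's mean height 4 mm lower, which I put down to more of it being in view once the yellow roll was gone. I checked the bottle and carton only by eye in the last picture, and they look unmoved.

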